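# Set the washed gel plates and cylinders to dry

### The job

Set the washed ware on the bench to dry: lean every thick glass plate lengthways against the upright back of the draining stand, its lower end on the base and right against the rubber stop, plates side by side, and lay every measuring cylinder in a V rest of the cradle. When all of it is in place, switch the dryer on by pushing its lever fully over; leave the other bottles and glassware standing where they are.

Things in the scene. Friction and masses are not known exactly. Their poses are not given: they have to be found in the camera images.
- stand: draining stand, fixed: aluminium base 340 mm along its y, upper face 8 mm above the bench; a stop strip along its robot-side edge (-x), an upright back along its far edge (+x). Origin on the bench midway between stop and back, z up. A well leaned plate slopes at 45 degrees, centre at x = 0 and 68 mm above the bench; room for three plates, at y = -100, 0 and 100 mm
- stand_stop (a point): middle of the stop strip's inner face, where it meets the base (stand x = -60 mm, 8 mm above the bench). The strip is black rubber, 12 mm thick, its top 26 mm above the bench
- stand_back (a point): middle of the top edge of the upright back's inner face (stand x = +60 mm, 150 mm above the bench); the back is aluminium, 12 mm thick
- cradle: cylinder cradle, fixed: grey base 130 x 200 x 10 mm carrying two rows (at x = -40 and +40 mm) of steel V rests, each 10 mm thick, V opening 90 degrees, tips of the V 77 mm above the bench. Two rests side by side at y = +50 and -50 mm, each holds one cylinder along the cradle's x axis. Origin: centre of the underside, z up
- rest_left (a point): where the centre of a measuring cylinder comes to lie in the V rests at the cradle's +y side: 60 mm above the bench, midway between the two Vs
- rest_right (a point): the same for the V rests at the cradle's -y side
- dryer: white bench dryer, fixed, 130 x 110 mm, top 100 mm above the bench, round grille in its -y side, its lever switch in the middle of its top. Origin: centre of the underside, z up
- switch (a joint): lever of the dryer, rad: 0 = off, leaning 0.5 rad towards the dryer's -x; 1.0 = fully on, leaning 0.5 rad towards its +x; needs only a few N and stays where it is left
- switch_tip (a point): the tip of the lever: about the centre of its knob; the lever is 60 mm long
- plate0: washed gel plate of thick green-tinted glass, 160 x 44 x 10 mm (x, y, z), about 180 g, long edges slightly raised, both faces and ends alike; loose, starts flat on the bench; origin at its centre. May be absent
- plate1: washed gel plate of thick green-tinted glass, 160 x 44 x 10 mm (x, y, z), about 180 g, long edges slightly raised, both faces and ends alike; loose, starts flat on the bench; origin at its centre. May be absent
- plate2: washed gel plate of thick green-tinted glass, 160 x 44 x 10 mm (x, y, z), about 180 g, long edges slightly raised, both faces and ends alike; loose, starts flat on the bench; origin at its centre. May be absent
- cylinder0: washed plastic measuring cylinder, 165 mm long, about 130 g, lying on the bench: pale tube 26 mm in diameter along its x axis, with a blue hexagonal foot (40 mm across flats, x = -80 to -68 mm) and bumper (x = 68 to 78 mm, near the mouth); origin on the tube's axis midway between foot and bumper, 20 mm above the bench as it lies. May be absent
- cylinder1: washed plastic measuring cylinder, 165 mm long, about 130 g, lying on the bench: pale tube 26 mm in diameter along its x axis, with a blue hexagonal foot (40 mm across flats, x = -80 to -68 mm) and bumper (x = 68 to 78 mm, near the mouth); origin on the tube's axis midway between foot and bumper, 20 mm above the bench as it lies. May be absent
- reagent: bystander: tall amber reagent bottle, 90 mm diameter, 200 mm high; origin: centre of its underside
- beaker: bystander: glass beaker, 64 mm diameter, 75 mm high; origin: centre of its underside
- flask: bystander: conical flask, 84 mm diameter, 125 mm high; origin: centre of its underside
There are look-alikes about, which are no part of the job. Leave any yellow look-alike of the cradle alone. Leave any yellow look-alike of the dryer alone.

How it is judged:
By the outcome, as a careful person would: the job done as asked, in the order asked, and still so for the second after the job is handed in, with the robot touching nothing.
Of plate0, plate1, plate2, cylinder0, cylinder1 only 4 to 5 are there at a start; the rules pass over those that are not, and their reading is None.
At some moment in a run one of plate0, plate1, plate2, cylinder0, cylinder1 may be knocked a few centimetres aside while the robot is not near it.
Once in a run the grip may slacken for a moment while it holds something.
It also fails if it takes over 210 s, if anything falls off the work surface, if the arm or the gripper's body presses on something with over 40 N, if the wrist force passes 120 N, or if a joint passes its speed limit or range.

### The arm

A 7-joint arm with a two-finger parallel gripper is mounted at the origin on the work surface. World frame = base frame: x ahead of the robot, y to its left, z up, the work surface at z = 0. Lengths are in m, angles in rad, forces in N, time in s.
With the tool pointing down it reaches from about 0.425 to 0.925 m from the base axis. Payload 6.8 kg.
Tool frame: the origin (TCP) lies at the very end of the fingers, on their centre line; the grasp point (between the pads) lies 19 mm behind it; z points along the fingers, y is the line along which they close (so a half turn about z gives the same grasp; the last joint's range is limited). The gripper opens to 88 mm and grips with 3 to 60 N. Pads are 20 mm wide; open, the fingers measure 115 mm over their backs; the gripper's body (75 mm by 178 mm) begins 61 mm behind the grasp point.
Start: joints at [1.058, 0.477, 0.022, 1.555, -0.011, 1.109, -0.083], TCP at [0.266, -0.62, 0.223] pointing down, gripper open.
Joint ranges: [-2.96, 2.96], [-0.34, 2.1], [-1.41, 1.46], [0.24, 2.44], [-1.37, 4.51], [0.17, 1.92], [-2.96, 2.96]. Speed limits (rad/s): [2.39, 2.39, 3.14, 3.14, 3.14, 3.14, 3.14].

### API

Orientations are given as a unit quaternion [x, y, z, w].
In Python, from cell import get_state, capture, hand_in gives the robot as it stands. The module is installed in compiled form; this text tells all that it offers.
- The arm moves only by the tool move_arm, never from a script. Its argument "increments" is a list of rows, each a list of 3 entries, a list of its own where there are three numbers: the opening, from -1 (shut) to 1 (fully open), then the shift along the tool's x, y, z normalised to -1 to 1, where 1 is 50 mm, then the turn, a rotation vector about the tool's x, y, z normalised to -1 to 1, where 1 is 90 degrees. A call has 1 to 20 rows; each row shifts and turns the commanded pose from where the row before left it, along the tool's axes as they then stand; what a row does not reach is not made up. A row lasts 1/10 s, in which the tool goes at most 50 mm and 8.59 degrees, less where a joint would pass 70% of its speed; a pose out of reach is approached as far as the arm can. A call with a number of a shift or a turn outside -1 to 1 is refused whole. A call with a gripper value outside its range is refused whole. The fingers move at their own pace and stop on an object; "force" is the grip in N (left out, the last holds). Time passes only in rows, so rows that do not move let the fingers close. It gives the time, the measured TCP pose, the force, the opening and the grip force at its end, in the units of the state.
- get_state(): the state, without advancing time (a new reading comes with each control period).
- capture(name): name is "scene" or "top" or "wrist"; returns a dict with "img" (420x560x3 uint8, red, green, blue), "z_map" (420x560 float32, m along the optical axis (not along the pixel's ray), 0 where there is no reading), "mtx" (3x3 intrinsics, pixels), "position" and "rotation" of the camera in the world. Camera axes: x right, y up, looking along -z (the intrinsics and any distortion apply to the point x, -y, -z); pixel columns grow to the right and rows downward; lengths in m; the calibration is good to about 2 mm. A picture is of the moment at which its call begins.
- hand_in(): hands the job in; it is judged then, once.
The state is a dict: "time": time; "joints": joint angles; "dq": joint speeds; "joint_torque": joint torques, N m; "tcp_pos": TCP position; "tool_rot": TCP orientation; "force": force on the tool from outside, world axes, zero at the start; "torque": the same for the moment, N m; "grip_width": opening from 0.0 (shut) to 1.0 (fully open); "finger_force": force on a finger pad.
Only numpy, scipy, OpenCV 4.12 (cv2) and the standard library are available. Lean on these libraries where they do the work, as an engineer would, in place of code of your own. Each camera call takes 0.05 s, during which the arm holds its last target. There are 200 camera calls.

## Working session

There is one attempt and no reset: what is moved stays moved. The work goes in short steps, Python scripts to look and compute and a tool call to move; the robot and the scene stay as the last step left them, time stands still between calls to the robot, and variables do not carry over. Pictures are saved under pics/ and viewed, at most 14 in all, crops included, and the job is handed in when it is done.

Besides the shell and the picture viewer there is one more tool, called after ">>>" by a JSON object that holds its "api" and its "payload", one argument or row to a line. move_arm: Moves the arm, as the interface text tells. Its arguments: {"type":"object","properties":{"increments":{"type":"array"},"force":{"type":"number"}},"required":["increments"]}

```bash
mkdir -p pics
cat > h.py <<'E'
import numpy as np, cv2, pickle
from scipy.spatial.transform import Rotation as R
from cell import get_state, capture, hand_in
def cap(n,save=None):
    c=capture(n)
    if save:
        cv2.imwrite(f'pics/{save}.png',c['img'][:,:,::-1]); pickle.dump(c,open(f'pics/{save}.pkl','wb'))
    return c
def rot(c):
    r=np.array(c['rotation'],float)
    return r if r.shape==(3,3) else R.from_quat(r).as_matrix()
def ray(c,u,v):
    d=np.linalg.inv(c['mtx'])@np.array([u,v,1.]); d=np.array([d[0],-d[1],-d[2]])
    return np.array(c['position']),rot(c)@d
def onplane(c,u,v,z):
    p,d=ray(c,u,v); return p+d*(z-p[2])/d[2]
def cloud(c):
    H,W=c['z_map'].shape; u,v=np.meshgrid(np.arange(W),np.arange(H))
    d=np.stack([u,v,np.ones_like(u)],-1)@np.linalg.inv(c['mtx']).T
    d=d*[1,-1,-1]*c['z_map'][...,None]
    P=d@rot(c).T+np.array(c['position']); P[c['z_map']==0]=np.nan
    return P
def load(n): return pickle.load(open(f'pics/{n}.pkl','rb'))
E
python3 - <<'E'
from h import *
for n in ['scene','top','wrist']:
    c=cap(n,n+'0'); print(n,c['position'],rot(c).round(3).tolist(),c['mtx'].tolist(),[k for k in c])
print(get_state())
a=load('scene0')['img'];b=load('top0')['img']
E
```

```text
scene [1.02206627 0.86820016 1.05430604] [[-0.847, -0.346, 0.403], [0.531, -0.565, 0.631], [0.009, 0.749, 0.663]] [[440.9623378306462, 0.0, 285.933923630234], [0.0, 440.9623378306462, 207.32743568420165], [0.0, 0.0, 1.0]] ['img', 'z_map', 'mtx', 'position', 'rotation']
top [ 0.15883041 -0.00503559  1.61863091] [[0.01, 0.982, -0.187], [-1.0, 0.006, -0.019], [-0.017, 0.187, 0.982]] [[469.97616414393616, 0.0, 289.580168711903], [0.0, 469.97616414393616, 211.09232154208263], [0.0, 0.0, 1.0]] ['img', 'z_map', 'mtx', 'position', 'rotation']
wrist [ 0.34179096 -0.58802172  0.38448274] [[0.395, 0.876, 0.276], [-0.919, 0.377, 0.117], [-0.002, -0.3, 0.954]] [[377.7371063269901, 0.0, 285.08742569912494], [0.0, 377.7371063269901, 208.6122246999589], [0.0, 0.0, 1.0]] ['img', 'z_map', 'mtx', 'position', 'rotation']
{'time': 0.15, 'joints': array([ 1.05793413,  0.47762554,  0.0223572 ,  1.5561611 , -0.01147205,
        1.10932569, -0.08311527]), 'dq': array([-7.80007556e-05, -1.93216594e-03, -6.37667152e-04, -2.83910135e-03,
        7.30185587e-04, -8.31505483e-04, -1.28214358e-03]), 'joint_torque': array([ 2.44239076e-03, -5.83291554e+01,  1.53660547e+00, -2.72877216e+01,
       -5.42271207e-02,  1.44868222e-02,  1.03715629e-04]), 'tcp_pos': array([ 0.26562105, -0.62005447,  0.22192173]), 'tool_rot': array([ 9.79589882e-01,  2.01005423e-01, -2.01391802e-04, -6.65885242e-04]), 'force': array([ 0.19463672, -0.79562982, -0.06051937]), 'torque': array([ 0.08558385,  0.00527906, -0.02878769]), 'finger_force': 0.0, 'grip_width': 1.0009737677120327}
```

View pics/top0.png

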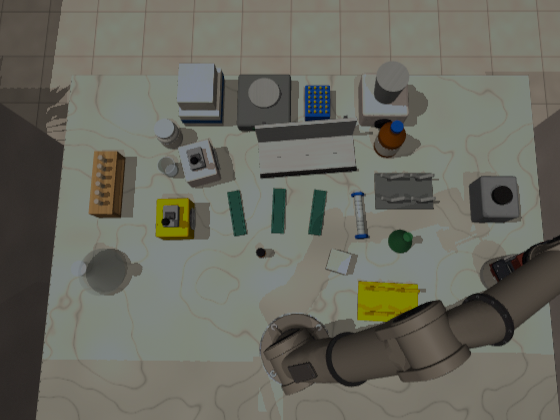

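View pics/scene0.png

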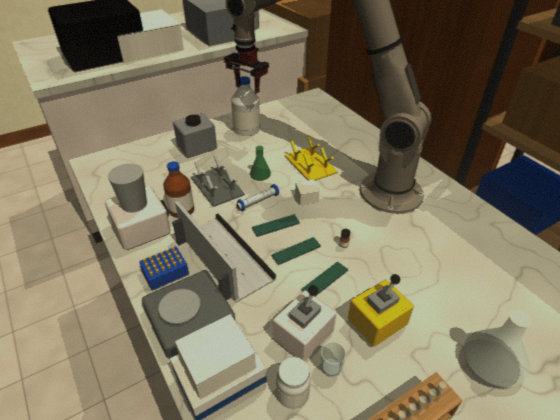

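The top view shows three green plates at (237,213), (279,211) and (317,212), and one cylinder at (360,215). The grey cradle is at (404,190), with its yellow look-alike at (388,300). The white dryer is at (198,162), with its yellow look-alike at (174,218). The stand is at (306,150). That makes four items present. The green flask at (400,240) and the small bottle at (261,253) are not targets.

Candidates:
- **Plates:** the three green bars only.
- **Cylinder:** the blue-ended white tube at (360,215).
- **Cradle:** grey (404,190) rather than yellow (388,300).
- **Dryer:** white (198,162) rather than yellow (174,218), the hotplate (265,100) or the white box (198,85).

Run:
```python
from h import *
def meas(n,box,f,zr,label,minA=20):
    c=load(n);P=cloud(c);hsv=cv2.cvtColor(c['img'],cv2.COLOR_RGB2HSV)
    m=np.zeros(P.shape[:2],np.uint8);u0,v0,u1,v1=box;m[v0:v1,u0:u1]=255
    m&=f(hsv)
    k,l,st,ce=cv2.connectedComponentsWithStats(m)
    for i in range(1,k):
        if st[i,4]<minA: continue
        z=np.nanmedian(P[...,2][l==i])
        vs,us=np.where(l==i)
        W=np.array([onplane(c,u,v,z)[:2] for u,v in zip(us,vs)])
        r=cv2.minAreaRect((W*1000).astype(np.float32))
        print(n,label,'px',ce[i].round(),'A',st[i,4],'z',z.round(4),'rect mm',np.round(r[0],1),np.round(r[1],1),round(r[2],1))
green=lambda h:cv2.inRange(h,(65,90,20),(95,255,255))
blue=lambda h:cv2.inRange(h,(100,120,40),(125,255,255))
meas('top0',(210,170,340,250),green,0,'plate')
meas('scene0',(230,200,380,310),green,0,'plate')
meas('top0',(345,180,375,245),blue,0,'cyl',5)
meas('scene0',(225,175,290,220),blue,0,'cyl',5)
# height map structures from both
for n in['top0','scene0']:
    P=cloud(load(n)); z=P[...,2]
    print(n,'table z',np.nanmedian(z[(P[...,0]>.3)&(P[...,0]<.5)&(abs(P[...,1])<.2)]))
a=load('top0')['img'][90:260,150:440]; cv2.imwrite('pics/crop_top.png',cv2.resize(a[:,:,::-1],None,fx=2.7,fy=2.7,interpolation=cv2.INTER_CUBIC))
b=load('scene0')['img'][140:370,120:420]; cv2.imwrite('pics/crop_sc.png',cv2.resize(b[:,:,::-1],None,fx=2.6,fy=2.6,interpolation=cv2.INTER_CUBIC))
```

```text
top0 plate px [278. 211.] A 517 z 0.0083 rect mm [467.8  66. ] [ 41.6 154.4] 87.9
top0 plate px [237. 213.] A 524 z 0.0083 rect mm [458.3 211.3] [156.2  41.6] 10.6
top0 plate px [317. 212.] A 528 z 0.0079 rect mm [463.2 -69.8] [ 41.6 156.2] 82.5
scene0 plate px [272. 226.] A 267 z 0.0102 rect mm [465.2 -69.6] [ 38.3 150.6] 81.8
scene0 plate px [295. 250.] A 374 z 0.0099 rect mm [469.7  65.4] [ 39.4 152.2] 88.0
scene0 plate px [328. 276.] A 316 z 0.0099 rect mm [445.6 208. ] [123.7  39.3] 10.8
top0 cyl px [357. 194.] A 39 z 0.0341 rect mm [ 522.7 -206.4] [13.  41.9] 6.2
top0 cyl px [361. 236.] A 52 z 0.0348 rect mm [ 375.9 -217.5] [13.7 40.7] 0.4
scene0 cyl px [276. 188.] A 23 z 0.0364 rect mm [ 379.4 -207.5] [48.6 10.4] 78.8
scene0 cyl px [242. 204.] A 23 z 0.0352 rect mm [ 525.  -199.1] [47.1 10.4] 77.7
top0 table z 0.0005486737984079504
scene0 table z 0.002192569901129371
```

View pics/crop_top.png

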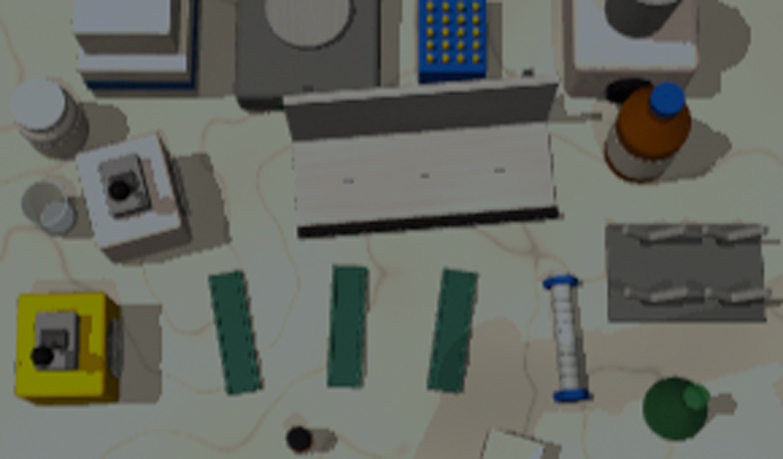

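View pics/crop_sc.png

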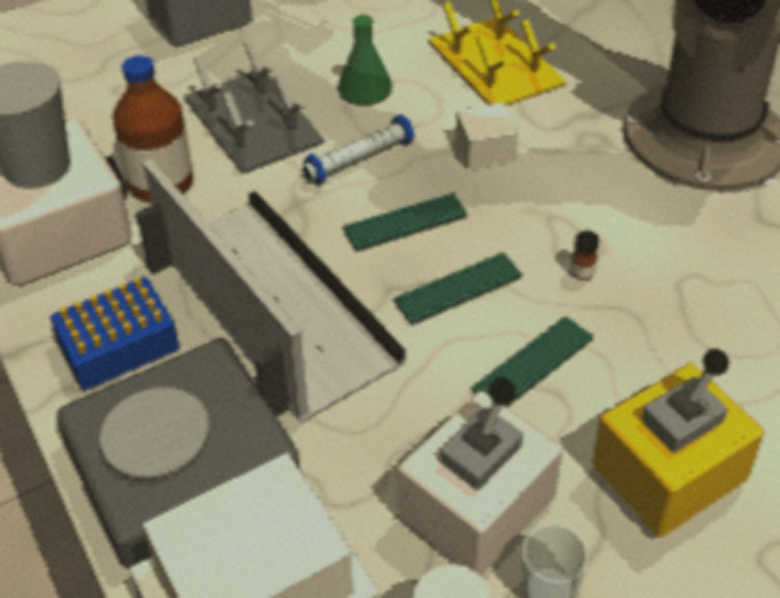

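The crops confirm the choice. The white dryer's lever knob leans to its -x, towards the robot. The stand has its stop on the robot side, the grey cradle has four V rests, and the plates and cylinder are clear. Next I'll measure the fixtures.

```bash
cat >> h.py <<'E'
def comps(c,m,minA=20):
    k,l,st,ce=cv2.connectedComponentsWithStats(m.astype(np.uint8))
    return [np.where(l==i)[::-1] for i in range(1,k) if st[i,4]>=minA]
def rect(c,us,vs,z):
    W=np.array([onplane(c,u,v,z)[:2] for u,v in zip(us,vs)])
    r=cv2.minAreaRect((W*1000).astype(np.float32)); return np.round(r[0],1),np.round(r[1],1),round(r[2],1)
E
python3 - <<'E'
from h import *
for n,sb,cb,db in [('top0',(255,115,365,182),(370,168,440,212),(175,135,222,190)),('scene0',(170,205,280,305),(190,155,248,205),(268,280,342,360))]:
    c=load(n);P=cloud(c);hsv=cv2.cvtColor(c['img'],cv2.COLOR_RGB2HSV)
    def B(b):
        m=np.zeros(P.shape[:2],bool);m[b[1]:b[3],b[0]:b[2]]=1;return m
    z=P[...,2]
    # stop: dark
    for us,vs in comps(c,B(sb)&(hsv[...,2]<45),60): print(n,'stop dark z',np.nanpercentile(z[vs,us],[20,50,90]).round(4),rect(c,us,vs,.026),'px',us.mean().round(),vs.mean().round())
    m=B(sb)&(z>.136)
    for us,vs in comps(c,m,40): print(n,'backtop',np.nanmax(z[vs,us]),rect(c,us,vs,.15))
    m=B(sb)&(z>.003)&(z<.014)
    for us,vs in comps(c,m,200): print(n,'base',np.nanmedian(z[vs,us]),rect(c,us,vs,.008))
    m=B(cb)&(z>.004)&(z<.018)&(hsv[...,1]<60)&(hsv[...,2]<110)
    for us,vs in comps(c,m,100): print(n,'cradle base',np.nanmedian(z[vs,us]),rect(c,us,vs,.010))
    m=B(cb)&(z>.05)
    for us,vs in comps(c,m,5):
        q=P[vs,us]; print(n,'V',len(us),q.mean(0).round(4),q.min(0).round(3),q.max(0).round(3))
    m=B(db)&(z>.092)&(z<.108)
    for us,vs in comps(c,m,100): print(n,'dryer top',np.nanmedian(z[vs,us]),rect(c,us,vs,.1))
    m=B(db)&(hsv[...,2]<50)&(z>.12)
    for us,vs in comps(c,m,8): q=P[vs,us];print(n,'knob',len(us),q.mean(0).round(4),q.min(0).round(3),q.max(0).round(3))
E
```

```text
top0 stop dark z [0.0214 0.0247 0.0293] (array([601.4, -39.3]), array([ 14.2, 334.2]), 4.8) px 308.0 172.0
top0 backtop 0.15672155918734276 (array([731. , -26.6]), array([ 18.2, 335. ]), 4.9)
top0 base 0.007876898871255533 (array([673.6, -31.8]), array([119.3, 364.5]), 5.0)
top0 cradle base 0.0093898114426616 (array([ 539.6, -370.6]), array([129.4, 200.8]), 0.4)
top0 V 33 [ 0.5787 -0.2971  0.0643] [ 0.573 -0.318  0.051] [ 0.585 -0.28   0.079]
top0 V 37 [ 0.5788 -0.3468  0.0639] [ 0.574 -0.362  0.05 ] [ 0.586 -0.331  0.081]
top0 V 29 [ 0.5786 -0.3947  0.0656] [ 0.573 -0.41   0.05 ] [ 0.584 -0.382  0.078]
top0 V 36 [ 0.5794 -0.4456  0.0634] [ 0.574 -0.459  0.05 ] [ 0.585 -0.427  0.078]
top0 V 30 [ 0.4988 -0.2965  0.0641] [ 0.493 -0.312  0.051] [ 0.505 -0.282  0.076]
top0 V 36 [ 0.4992 -0.3474  0.0646] [ 0.493 -0.365  0.05 ] [ 0.505 -0.329  0.08 ]
top0 V 29 [ 0.4992 -0.3963  0.0653] [ 0.494 -0.414  0.052] [ 0.505 -0.382  0.079]
top0 V 40 [ 0.4994 -0.446   0.0638] [ 0.495 -0.463  0.05 ] [ 0.505 -0.427  0.08 ]
top0 dryer top 0.09949069271510325 (array([619.4, 335.5]), array([130.5, 113.5]
[... 770 characters left out ...]
.054] [ 0.509 -0.384  0.079]
scene0 V 36 [ 0.5038 -0.3471  0.0645] [ 0.497 -0.366  0.05 ] [ 0.509 -0.328  0.08 ]
scene0 V 14 [ 0.5849 -0.3929  0.0684] [ 0.579 -0.413  0.052] [ 0.589 -0.384  0.08 ]
scene0 V 33 [ 0.5835 -0.3472  0.0648] [ 0.578 -0.366  0.051] [ 0.589 -0.328  0.081]
scene0 V 15 [ 0.5053 -0.2945  0.0675] [ 0.5   -0.314  0.051] [ 0.508 -0.282  0.082]
scene0 V 28 [ 0.6745 -0.2895  0.0737] [ 0.667 -0.301  0.051] [ 0.684 -0.279  0.105]
scene0 V 14 [ 0.5847 -0.2909  0.0704] [ 0.579 -0.305  0.057] [ 0.589 -0.283  0.08 ]
scene0 dryer top 0.10091213486736145 (array([626.1, 339.7]), array([132.5, 111.9]), 16.2)
scene0 knob 73 [0.5999 0.3334 0.1853] [0.587 0.321 0.175] [0.61  0.342 0.194]
```

>>> {"api": "move_arm", "payload": {
  "increments": [
    [1, [0, 0, 0], [0, 0, 0.071]],
    [1, [0, 0, 0], [0, 0, 0.071]],
    [1, [0, 0, 0], [0, 0, 0.071]],
    [1, [0.42, -0.79, 0], [0, 0, 0]],
    [1, [0.42, -0.79, 0], [0, 0, 0]],
    [1, [0.42, -0.79, 0], [0, 0, 0]],
    [1, [0.42, -0.79, 0], [0, 0, 0]],
    [1, [0.42, -0.79, 0], [0, 0, 0]],
    [1, [0.42, -0.79, 0], [0, 0, 0]],
    [1, [0.42, -0.79, 0], [0, 0, 0]],
    [1, [0.42, -0.79, 0], [0, 0, 0]],
    [1, [0.42, -0.79, 0], [0, 0, 0]],
    [1, [0.42, -0.79, 0], [0, 0, 0]],
    [1, [0, 0, 0], [0, 0, 0]]
  ],
  "force": 25
}}

```text
time: 1.55
tcp_pos: [0.4502, -0.2053, 0.2228]
tool_rot: [0.999, 0.04, 0.001, -0.001]
force: [0.1, -0.9, 0.5]
grip_width: 0.998
finger_force: 0.0
```

```bash
cat >> h.py <<'E'
def plan(pos,yaw,pitch=0):
    """tool turn (deg rotvec in tool axes) then shift in the turned tool axes, from the current pose"""
    s=get_state(); R0=R.from_quat(s['tool_rot'])
    R1=R.from_euler('z',yaw,degrees=True)*R.from_euler('x',180,degrees=True)*R.from_euler('y',pitch,degrees=True)
    d=np.array(pos)-s['tcp_pos']
    print('tcp',s['tcp_pos'].round(4),'t',round(s['time'],2),'F',s['force'].round(1),'w',round(s['grip_width'],3),'ff',round(s['finger_force'],1))
    print(' joints',s['joints'].round(2))
    print(' turn deg',np.degrees((R0.inv()*R1).as_rotvec()).round(2),'norm',((R0.inv()*R1).as_rotvec()/(np.pi/2)).round(4),'shift norm total',(R1.inv().apply(d)/.05).round(3))
def wplates(c):
    h=cv2.cvtColor(c['img'],cv2.COLOR_RGB2HSV); m=cv2.inRange(h,(65,90,20),(95,255,255))
    for us,vs in comps(c,m,300): print('green',us.mean().round(),vs.mean().round(),'z',np.nanmedian(cloud(c)[vs,us,2]).round(4),rect(c,us,vs,.010))
E
python3 - <<'E'
from h import *
c=cap('wrist','w1');P=cloud(c)
print(c['position'])
h=cv2.cvtColor(c['img'],cv2.COLOR_RGB2HSV)
m=cv2.inRange(h,(100,120,40),(125,255,255))
for us,vs in comps(c,m,80): print('blue',us.mean().round(),vs.mean().round(),len(us),'z',np.nanpercentile(P[vs,us,2],[50,90]).round(4),rect(c,us,vs,.02),'mean xyz',np.nanmean(P[vs,us],0).round(4))
wplates(c)
plan((.45,-.21,.1),4)
q=cloud(load('scene0')); t=cloud(load('top0'))
for p in (q,t):
    s=(p[...,2]>.1)&(p[...,2]<.3)&(p[...,0]>.55)&(p[...,0]<.75)&(p[...,1]<-.19)&(p[...,1]>-.36); a=p[s]; print('bottle',a.min(0).round(3),a.max(0).round(3),np.median(a,0).round(3))
E
```

```text
[ 0.53247038 -0.19940133  0.38557525]
blue 294.0 101.0 432 z [0.0402 0.0416] (array([ 523.4, -207.3]), array([ 9.9, 36.4]), 4.6) mean xyz [ 0.5243 -0.2071  0.038 ]
blue 294.0 253.0 435 z [0.0401 0.0414] (array([ 372.1, -222.5]), array([18.9, 43.2]), 3.1) mean xyz [ 0.3786 -0.2205  0.0373]
green 18.0 136.0 z 0.0093 (array([468.9,  62.9]), array([ 43.3, 157.7]), 87.5)
green 154.0 146.0 z 0.0094 (array([463.7, -72.7]), array([ 43.2, 157.8]), 82.4)
green 446.0 289.0 z 0.0881 (array([ 333.6, -395.1]), array([96. , 27.9]), 33.6)
tcp [ 0.4488 -0.2087  0.2227] t 1.6 F [ 0.3 -0.6 -0. ] w 1.001 ff 0.0
 joints [ 0.42  0.19 -0.13  1.97  0.03  0.99 -1.21]
 turn deg [-0.04 -0.02  0.38] norm [-0.0004 -0.0002  0.0043] shift norm total [0.022 0.028 2.453]
bottle [ 0.665 -0.338  0.1  ] [ 0.75  -0.191  0.205] [ 0.714 -0.296  0.143]
bottle [ 0.66  -0.358  0.1  ] [ 0.748 -0.19   0.206] [ 0.691 -0.306  0.142]
```

View pics/w1.png

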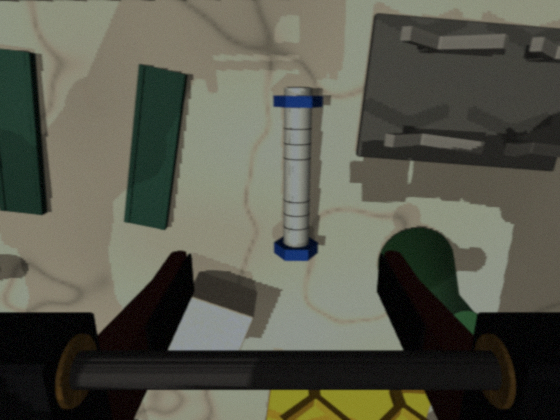

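The wrist view shows the cylinder at (296,175) with its foot at the near end, the flask at (425,262) to its right, and plate C at (154,146). I'll check the flask clearance before going down.

Run:
```python
from h import *
for n in('top0','scene0','w1'):
    p=cloud(load(n)); x,y,z=p[...,0],p[...,1],p[...,2]
    s=(z>.03)&(z<.15)&(x>.3)&(x<.49)&(y<-.24)&(y>-.46); a=p[s]
    h=a[a[:,2]>.08]
    if len(a): print(n,a.min(0).round(3),a.max(0).round(3),'upper',h.min(0).round(3) if len(h) else 0,h.max(0).round(3) if len(h) else 0)
plan((.4515,-.2135,.004),5)
```

```text
top0 [ 0.329 -0.383  0.03 ] [ 0.394 -0.319  0.132] upper [ 0.347 -0.369  0.081] [ 0.378 -0.338  0.132]
scene0 [ 0.341 -0.376  0.031] [ 0.4   -0.32   0.129] upper [ 0.352 -0.37   0.08 ] [ 0.384 -0.333  0.129]
w1 [ 0.36  -0.385  0.03 ] [ 0.399 -0.24   0.128] upper [ 0.36  -0.369  0.08 ] [ 0.381 -0.34   0.128]
tcp [ 0.4488 -0.2087  0.2227] t 1.6 F [ 0.3 -0.6 -0. ] w 1.001 ff 0.0
 joints [ 0.42  0.19 -0.13  1.97  0.03  0.99 -1.21]
 turn deg [-0.04 -0.02 -0.62] norm [-0.0004 -0.0002 -0.0068] shift norm total [0.046 0.101 4.373]
```

>>> {"api": "move_arm", "payload": {
  "increments": [
    [1, [0.046, 0.1, 0.5], [0, 0, -0.007]],
    [1, [0, 0, 0.7], [0, 0, 0]],
    [1, [0, 0, 0.7], [0, 0, 0]],
    [1, [0, 0, 0.7], [0, 0, 0]],
    [1, [0, 0, 0.7], [0, 0, 0]],
    [1, [0, 0, 0.5], [0, 0, 0]],
    [1, [0, 0, 0.35], [0, 0, 0]],
    [1, [0, 0, 0.2], [0, 0, 0]],
    [-1, [0, 0, 0], [0, 0, 0]],
    [-1, [0, 0, 0], [0, 0, 0]],
    [-1, [0, 0, 0], [0, 0, 0]],
    [-1, [0, 0, 0], [0, 0, 0]],
    [-1, [0, 0, 0], [0, 0, 0]],
    [-1, [0, 0, 0], [0, 0, 0]],
    [-1, [0, 0, 0], [0, 0, 0]]
  ],
  "force": 30
}}

```text
time: 3.1
tcp_pos: [0.4504, -0.2165, 0.0054]
tool_rot: [0.999, 0.041, 0.0, 0.0]
force: [-0.5, 1.2, -0.8]
grip_width: 0.403
finger_force: 0.0
```

Run:
```python
from h import *
plan((.4515,-.2135,.14),5)
plan((.5415,-.3215,.14),0.2)
plan((.5415,-.3215,.047),0.2)
```

```text
tcp [ 0.4504 -0.2165  0.0054] t 3.1 F [-0.5  1.2 -0.8] w 0.403 ff 0.0
 joints [ 0.4   0.52 -0.1   2.12  0.1   0.5  -1.26]
 turn deg [ 0.01 -0.02 -0.35] norm [ 0.0001 -0.0002 -0.0039] shift norm total [ 0.028 -0.059 -2.693]
tcp [ 0.4504 -0.2165  0.0054] t 3.1 F [-0.5  1.2 -0.8] w 0.403 ff 0.0
 joints [ 0.4   0.52 -0.1   2.12  0.1   0.5  -1.26]
 turn deg [ 0.01 -0.02  4.45] norm [ 0.0001 -0.0002  0.0495] shift norm total [ 1.815  2.106 -2.693]
tcp [ 0.4504 -0.2165  0.0054] t 3.1 F [-0.5  1.2 -0.8] w 0.403 ff 0.0
 joints [ 0.4   0.52 -0.1   2.12  0.1   0.5  -1.26]
 turn deg [ 0.01 -0.02  4.45] norm [ 0.0001 -0.0002  0.0495] shift norm total [ 1.815  2.106 -0.833]
```

>>> {"api": "move_arm", "payload": {
  "increments": [
    [-1, [0, 0, 0], [0, 0, 0]],
    [-1, [0, 0, 0], [0, 0, 0]],
    [-1, [0, 0, 0], [0, 0, 0]],
    [-1, [0, 0, 0], [0, 0, 0]],
    [-1, [0, 0, 0], [0, 0, 0]]
  ]
}}

```text
time: 3.6
tcp_pos: [0.4503, -0.2164, 0.0052]
tool_rot: [0.999, 0.041, 0.0, -0.0]
force: [-1.0, 1.4, 2.1]
grip_width: 0.289
finger_force: 30.0
```

Run:
```python
from h import *
plan((.5415,-.3215,.14),0.2)
```

```text
tcp [ 0.4503 -0.2164  0.0052] t 3.6 F [-1.   1.4  2.1] w 0.289 ff 30.0
 joints [ 0.4   0.52 -0.1   2.12  0.1   0.5  -1.26]
 turn deg [-0.   -0.    4.45] norm [-0.0001 -0.      0.0495] shift norm total [ 1.817  2.107 -2.696]
```

>>> {"api": "move_arm", "payload": {
  "increments": [
    [-1, [0, 0, -0.3], [0, 0, 0]],
    [-1, [0, 0, -0.6], [0, 0, 0]],
    [-1, [0, 0, -0.6], [0, 0, 0]],
    [-1, [0, 0, -0.6], [0, 0, 0.025]],
    [-1, [0, 0, -0.6], [0, 0, 0.025]],
    [-1, [0.3, 0.35, 0], [0, 0, 0]],
    [-1, [0.3, 0.35, 0], [0, 0, 0]],
    [-1, [0.3, 0.35, 0], [0, 0, 0]],
    [-1, [0.3, 0.35, 0], [0, 0, 0]],
    [-1, [0.3, 0.35, 0], [0, 0, 0]],
    [-1, [0.3, 0.35, 0], [0, 0, 0]],
    [-1, [0, 0, 0], [0, 0, 0]],
    [-1, [0, 0, 0], [0, 0, 0]]
  ]
}}

```text
time: 4.9
tcp_pos: [0.5399, -0.3211, 0.1393]
tool_rot: [1.0, 0.001, -0.001, -0.0]
force: [-0.2, 1.1, -1.7]
grip_width: 0.289
finger_force: 30.0
```

Run:
```python
from h import *
plan((.5415,-.3215,.047),0.2)
c=cap('wrist','w2');P=cloud(c);z=P[...,2]
x,y=P[...,0],P[...,1]
m=(z>.045)&(z<.085)&(x>.47)&(x<.61)&(y<-.27)&(y>-.48)
for us,vs in comps(c,m,30):
    q=P[vs,us]; print('V',len(us),us.mean().round(),vs.mean().round(),np.nanmean(q,0).round(4),np.nanmin(q,0).round(3),np.nanmax(q,0).round(3))
h=cv2.cvtColor(c['img'],cv2.COLOR_RGB2HSV)
for us,vs in comps(c,cv2.inRange(h,(100,120,40),(125,255,255)),80): print('blue',us.mean().round(),vs.mean().round(),np.nanmean(P[vs,us],0).round(4),np.nanmax(P[vs,us],0).round(4))
```

```text
tcp [ 0.5399 -0.3211  0.1393] t 4.9 F [-0.2  1.1 -1.7] w 0.289 ff 30.0
 joints [ 0.49  0.49 -0.07  1.74  0.04  0.91 -1.17]
 turn deg [-0.04  0.09 -0.07] norm [-0.0005  0.001  -0.0008] shift norm total [0.032 0.007 1.846]
V 841 407.0 157.0 [ 0.5826 -0.3987  0.0651] [ 0.577 -0.421  0.045] [ 0.587 -0.383  0.079]
V 1376 480.0 157.0 [ 0.5826 -0.4449  0.0628] [ 0.577 -0.465  0.045] [ 0.587 -0.426  0.079]
V 563 237.0 159.0 [ 0.5819 -0.2922  0.0718] [ 0.576 -0.301  0.058] [ 0.587 -0.282  0.079]
V 667 337.0 159.0 [ 0.5823 -0.3536  0.0704] [ 0.576 -0.365  0.054] [ 0.587 -0.343  0.078]
V 839 397.0 270.0 [ 0.5037 -0.3997  0.0639] [ 0.496 -0.422  0.045] [ 0.508 -0.383  0.078]
V 1232 463.0 269.0 [ 0.5034 -0.4458  0.0625] [ 0.496 -0.465  0.045] [ 0.508 -0.427  0.079]
V 166 344.0 276.0 [ 0.504  -0.3611  0.0739] [ 0.497 -0.365  0.064] [ 0.507 -0.357  0.078]
V 41 230.0 274.0 [ 0.5043 -0.2848  0.073 ] [ 0.499 -0.287  0.069] [ 0.507 -0.283  0.076]
blue 286.0 115.0 [ 0.6147 -0.3215  0.1709] [ 0.6197 -0.2762  0.1765]
```

View pics/w2.png

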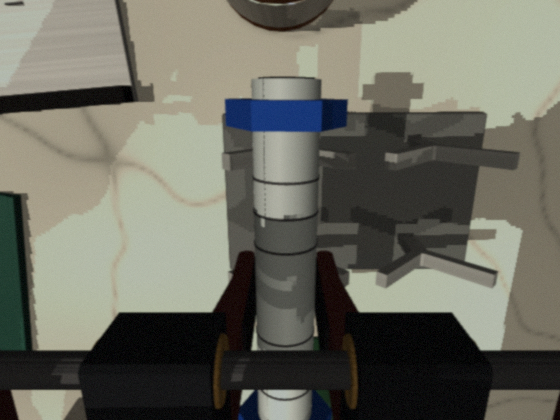

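The cylinder is held centred over the left V pair, whose tips span y -0.282 to -0.365. The bumper is at px (286,115). I'll shift 2 mm in y, lower and release.

>>> {"api": "move_arm", "payload": {
  "increments": [
    [-1, [0.03, 0.045, 0.4], [0, 0, 0]],
    [-1, [0, 0, 0.5], [0, 0, 0]],
    [-1, [0, 0, 0.45], [0, 0, 0]],
    [-1, [0, 0, 0.3], [0, 0, 0]],
    [-1, [0, 0, 0.15], [0, 0, 0]],
    [-1, [0, 0, 0.07], [0, 0, 0]],
    [-1, [0, 0, 0], [0, 0, 0]]
  ]
}}

```text
time: 5.65
tcp_pos: [0.5422, -0.3236, 0.0469]
tool_rot: [1.0, 0.001, 0.0, 0.0]
force: [-0.3, -0.2, -1.2]
grip_width: 0.292
finger_force: 30.0
```

>>> {"api": "move_arm", "payload": {
  "increments": [
    [-1, [0, 0, 0.03], [0, 0, 0]],
    [0.3, [0, 0, 0], [0, 0, 0]],
    [0.3, [0, 0, 0], [0, 0, 0]],
    [0.3, [0, 0, 0], [0, 0, 0]],
    [0.3, [0, 0, 0], [0, 0, 0]],
    [0.3, [0, 0, 0], [0, 0, 0]],
    [0.3, [0, 0, 0], [0, 0, 0]],
    [0.3, [0, 0, -0.4], [0, 0, 0]],
    [0.3, [0, 0, -0.7], [0, 0, 0]],
    [0.3, [0, 0, -0.8], [0, 0, 0]],
    [0.3, [0, 0, -0.8], [0, 0, 0]],
    [0.3, [0, 0, -0.8], [0, 0, 0]],
    [0.3, [0, 0, 0], [0, 0, 0]]
  ]
}}

```text
time: 6.95
tcp_pos: [0.5451, -0.3251, 0.2267]
tool_rot: [1.0, 0.001, 0.005, 0.002]
force: [1.2, 0.4, 0.3]
grip_width: 0.652
finger_force: 0.0
```

```bash
cat >> h.py <<'E'
def blues(c):
    P=cloud(c);h=cv2.cvtColor(c['img'],cv2.COLOR_RGB2HSV)
    for us,vs in comps(c,cv2.inRange(h,(100,120,40),(125,255,255)),80): print('blue',us.mean().round(),vs.mean().round(),np.nanmean(P[vs,us],0).round(4),np.nanmax(P[vs,us],0).round(4))
E
python3 - <<'E'
from h import *
c=cap('wrist','w3');blues(c);wplates(c)
plan((.464,-.0715,.22),-8)
E
```

```text
blue 282.0 106.0 [ 0.6172 -0.3232  0.0771] [ 0.6219 -0.3016  0.0831]
blue 282.0 272.0 [ 0.4712 -0.3239  0.0769] [ 0.4772 -0.3026  0.0837]
green 50.0 244.0 z 0.0094 (array([464.5, -72.6]), array([ 43.3, 159.8]), 82.4)
tcp [ 0.5437 -0.3244  0.2235] t 7.0 F [ 0.  -0.7 -0.3] w 0.652 ff 0.0
 joints [ 0.49  0.41 -0.07  1.66  0.03  1.07 -1.16]
 turn deg [ 0.14 -0.34  8.14] norm [ 0.0016 -0.0037  0.0904] shift norm total [-2.283 -4.788  0.07 ]
```

>>> {"api": "move_arm", "payload": {
  "increments": [
    [0.3, [0, 0, -0.6], [0, 0, -0.053]],
    [0.3, [0, -0.2, -0.6], [0, 0, 0]],
    [0.3, [0, -0.7, -0.4], [0, 0, 0]],
    [0.3, [0, -0.8, 0], [0, 0, 0]],
    [0.3, [0, -0.8, 0], [0, 0, 0]],
    [0.3, [0, -0.8, 0], [0, 0, 0]],
    [0.3, [0.2, -0.8, 0], [0, 0, 0]],
    [0.3, [0.3, -0.8, 0], [0, 0, 0]],
    [0.3, [0.3, -0.7, 0], [0, 0, 0]],
    [0.3, [0, -0.4, 0], [0, 0, 0]],
    [0.3, [0, 0, 0], [0, 0, 0]],
    [0.3, [0, 0, 0], [0, 0, 0]]
  ]
}}

```text
time: 8.2
tcp_pos: [0.5556, -0.0218, 0.299]
tool_rot: [0.999, 0.043, -0.001, 0.0]
force: [0.1, 0.2, 0.7]
grip_width: 0.647
finger_force: 0.0
```

```bash
cat > stand.py <<'E'
from h import *
import sys
c=cap('wrist',sys.argv[1]);P=cloud(c);x,y,z=P[...,0],P[...,1],P[...,2]
print('tcp',get_state()['tcp_pos'].round(4))
def fit(name,m,ax):
    q=P[m]; 
    if len(q)<30: print(name,len(q)); return
    l=cv2.fitLine((q[:,:2]*1000).astype(np.float32),cv2.DIST_HUBER,0,.01,.01).ravel()
    print(name,len(q),'z',np.median(q[:,2]).round(4),'ang',np.degrees(np.arctan2(l[1],l[0])).round(2),'pt',l[2:].round(1),'y',q[:,1].min().round(3),q[:,1].max().round(3))
    return l
R_=(x>.55)&(x<.8)&(y>-.23)&(y<.17)
V=cv2.cvtColor(c['img'],cv2.COLOR_RGB2HSV)[...,2]
fit('stop top',R_&(z>.022)&(z<.031)&(x<.64)&(V<60),0)
fit('back inner face',R_&(z>.03)&(z<.13)&(x>.68),0)
fit('back top',R_&(z>.146)&(z<.158)&(x>.68),0)
# inner stop/base edge and back foot by scanning stand base points
m=R_&(z>.005)&(z<.013)
q=P[m]; a=np.radians(4.8); s=q[:,0]*np.cos(a)+q[:,1]*np.sin(a)
ok=(q[:,1]>-.18)&(q[:,1]<.12)&(s>.602)
print('base along-x range',np.percentile(s[ok],[0.5,1,99,99.5]).round(4),'median z',np.median(q[ok,2]))
E
python3 stand.py s1
```

```text
tcp [ 0.5557 -0.0228  0.2992]
stop top 3201 z 0.0265 ang -85.04 pt [606.1 -38.6] y -0.208 0.129
back inner face 0
back top 0
base along-x range [0.6064 0.6071 0.7254 0.726 ] median z 0.008585925928294769
```

View pics/s1.png

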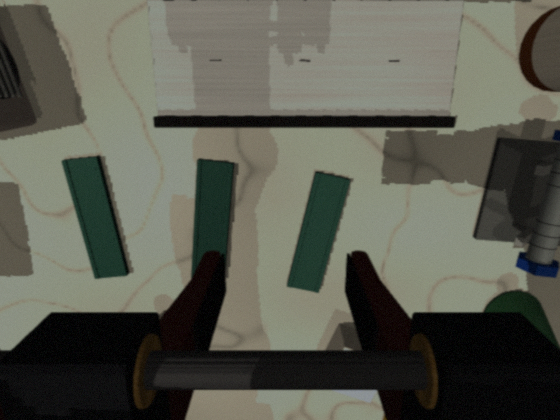

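The stop strip runs from (155,121) to (455,121), with slot marks on the base at (215,60), (305,60) and (394,61). The plates lie at (97,215), (213,220) and (318,230). I'll project the marks and plan the plate C grasp.

Run:
```python
from h import *
c=load('s1')
for u,v in((215,60),(305,60),(394,61)): print(onplane(c,u,v,.008).round(4))
wplates(c)
a=np.radians(4.96);o=np.array([.6718,-.0335])
for t in(-.1,0,.1): print('slot',t,(o+[-t*np.sin(a),t*np.cos(a)]).round(4))
plan((.4645,-.0725,.22),-7.6)
```

```text
[0.6626 0.0658 0.008 ]
[ 0.6714 -0.0346  0.008 ]
[ 0.679  -0.1341  0.008 ]
green 95.0 216.0 z 0.0094 (array([460.4, 209. ]), array([157.4,  43.8]), 10.8)
green 212.0 208.0 z 0.0094 (array([472.4,  63.9]), array([ 42. , 153.1]), 88.2)
green 318.0 231.0 z 0.0095 (array([465. , -71.1]), array([ 42.3, 158.6]), 82.3)
slot -0.1 [ 0.6804 -0.1331]
slot 0 [ 0.6718 -0.0335]
slot 0.1 [0.6632 0.0661]
tcp [ 0.5557 -0.0228  0.2992] t 8.25 F [ 0.6 -0.1  0.1] w 0.649 ff 0.0
 joints [ 0.14  0.23 -0.25  1.73  0.06  1.19 -1.62]
 turn deg [ 0.05  0.09 12.43] norm [0.0006 0.001  0.1381] shift norm total [-1.677  1.226  1.585]
```

>>> {"api": "move_arm", "payload": {
  "increments": [
    [0.5, [0, 0, 0], [0, 0, 0.069]],
    [0.5, [0, 0, 0], [0, 0, 0.069]],
    [0.5, [-0.42, 0.3, 0.4], [0, 0, 0]],
    [0.5, [-0.42, 0.3, 0.4], [0, 0, 0]],
    [0.5, [-0.42, 0.3, 0.4], [0, 0, 0]],
    [0.5, [-0.42, 0.31, 0.4], [0, 0, 0]],
    [0.5, [0, 0, 0.8], [0, 0, 0]],
    [0.5, [0, 0, 0.8], [0, 0, 0]],
    [0.5, [0, 0, 0.8], [0, 0, 0]],
    [0.5, [0, 0, 0.8], [0, 0, 0]],
    [0.5, [0, 0, 0.4], [0, 0, 0]],
    [0.5, [0, 0, 0], [0, 0, 0]],
    [0.5, [0, 0, 0], [0, 0, 0]]
  ]
}}

```text
time: 9.55
tcp_pos: [0.465, -0.0714, 0.0404]
tool_rot: [0.998, -0.066, -0.0, 0.0]
force: [-0.0, -0.5, -0.2]
grip_width: 0.75
finger_force: 0.0
```

Run:
```python
from h import *
plan((.4645,-.072,.003),-7.65)
c=cap('wrist','w4'); wplates(c)
```

```text
tcp [ 0.465  -0.0714  0.0404] t 9.55 F [-0.  -0.5 -0.2] w 0.75 ff 0.0
 joints [ 0.16  0.43 -0.17  2.17  0.14  0.56 -1.81]
 turn deg [0.03 0.02 0.04] norm [0.0003 0.0002 0.0005] shift norm total [-0.007  0.012  0.747]
green 284.0 220.0 z 0.0094 (array([470.3, -71.9]), array([ 42.7, 146.4]), 82.4)
green 37.0 228.0 z 0.0094 (array([493.6,  63.7]), array([ 43.9, 109.9]), 88.0)
```

View pics/w4.png

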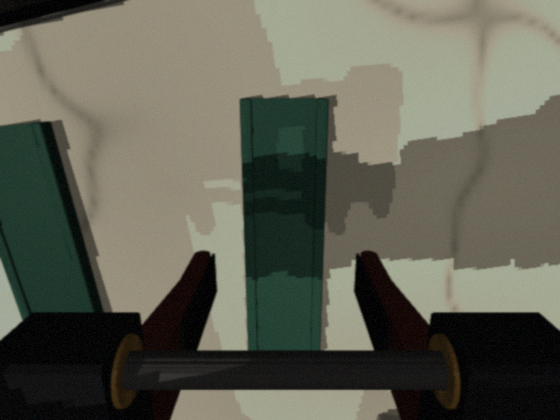

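The plate is centred between the fingers, at px (284,220). I'll go down and grip.

>>> {"api": "move_arm", "payload": {
  "increments": [
    [0.5, [0, 0, 0.4], [0, 0, 0]],
    [0.5, [0, 0, 0.25], [0, 0, 0]],
    [0.5, [0, 0, 0.1], [0, 0, 0]],
    [-1, [0, 0, 0], [0, 0, 0]],
    [-1, [0, 0, 0], [0, 0, 0]],
    [-1, [0, 0, 0], [0, 0, 0]],
    [-1, [0, 0, 0], [0, 0, 0]],
    [-1, [0, 0, 0], [0, 0, 0]],
    [-1, [0, 0, 0], [0, 0, 0]],
    [-1, [0, 0, 0], [0, 0, 0]]
  ],
  "force": 40
}}

```text
time: 10.6
tcp_pos: [0.4654, -0.0703, 0.0032]
tool_rot: [0.998, -0.065, 0.0, 0.0]
force: [-0.9, -0.0, 5.8]
grip_width: 0.492
finger_force: 40.0
```

>>> {"api": "move_arm", "payload": {
  "increments": [
    [-1, [0, 0, -0.2], [0, 0, 0]],
    [-1, [0, 0, -0.5], [0, 0, 0]],
    [-1, [0, 0, -0.7], [0, 0, 0]],
    [-1, [0, 0, -0.7], [0, 0, 0]],
    [-1, [0, 0, -0.7], [0, 0, 0]],
    [-1, [0, 0, -0.7], [0, 0, 0]],
    [-1, [0, 0, -0.3], [0, 0, -0.069]],
    [-1, [0, 0, 0], [0, 0, -0.07]],
    [-1, [0, 0, 0], [0, 0.08, 0]],
    [-1, [0, 0, 0], [0, 0.08, 0]],
    [-1, [0, 0, 0], [0, 0.08, 0]],
    [-1, [0, 0, 0], [0, 0.08, 0]],
    [-1, [0, 0, 0], [0, 0.08, 0]],
    [-1, [0, 0, 0], [0, 0.08, 0]],
    [-1, [0, 0, 0], [0, 0.076, 0]],
    [-1, [0, 0, 0], [0, 0, 0]],
    [-1, [0, 0, 0], [0, 0, 0]]
  ]
}}

```text
time: 12.3
tcp_pos: [0.4607, -0.0658, 0.19]
tool_rot: [0.961, 0.048, 0.272, -0.025]
force: [-1.3, -0.4, -1.1]
grip_width: 0.5
finger_force: 40.0
```

```bash
cat >> h.py <<'E'
def slot(t,dx,cz,pitch,off=.002,yaw=4.96,o=(.6718,-.0335)):
    a=np.radians(yaw); ex=np.array([np.cos(a),np.sin(a),0]); ey=np.array([-np.sin(a),np.cos(a),0]); p=np.radians(pitch)
    pos=np.array([*o,cz])+ex*dx+ey*t+off*(ex*np.sin(p)-[0,0,np.cos(p)])
    print('target',pos.round(4)); plan(pos,yaw,pitch)
E
python3 - <<'E'
from h import *
slot(-.1,-.0035,.12,50)
slot(-.1,-.0035,.074,50)
E
```

```text
target [ 0.6785 -0.1333  0.1187]
tcp [ 0.4607 -0.0658  0.19  ] t 12.3 F [-1.3 -0.4 -1.1] w 0.5 ff 40.0
 joints [ 0.83  0.   -0.71  2.41 -0.63  0.23 -0.77]
 turn deg [-1.67 18.31  0.02] norm [-0.0185  0.2035  0.0003] shift norm total [1.623 1.721 4.151]
target [ 0.6785 -0.1333  0.0727]
tcp [ 0.4607 -0.0658  0.19  ] t 12.3 F [-1.3 -0.4 -1.1] w 0.5 ff 40.0
 joints [ 0.83  0.   -0.71  2.41 -0.63  0.23 -0.77]
 turn deg [-1.67 18.31  0.02] norm [-0.0185  0.2035  0.0003] shift norm total [0.918 1.721 4.743]
```

>>> {"api": "move_arm", "payload": {
  "increments": [
    [-1, [0.41, 0.2, 0.25], [0, 0, 0]],
    [-1, [0.41, 0.2, 0.25], [0, 0, 0]],
    [-1, [0.41, 0.2, 0.25], [0, 0, 0]],
    [-1, [0.41, 0.2, 0.25], [0, 0, 0]],
    [-1, [0.41, 0.2, 0.25], [0, 0, 0]],
    [-1, [0, 0, 0], [-0.006, 0.068, 0]],
    [-1, [0, 0, 0], [-0.006, 0.068, 0]],
    [-1, [0, 0, 0], [-0.006, 0.068, 0]],
    [-1, [0, 0, 0], [0, 0, 0]],
    [-1, [0, 0, 0], [0, 0, 0]]
  ]
}}

```text
time: 13.3
tcp_pos: [0.5832, -0.0833, 0.1875]
tool_rot: [0.951, 0.059, 0.301, -0.049]
force: [-0.3, -0.3, -1.7]
grip_width: 0.493
finger_force: 40.0
```

Run:
```python
from h import *
slot(-.1,-.0035,.12,50)
```

```text
target [ 0.6785 -0.1333  0.1187]
tcp [ 0.5832 -0.0833  0.1875] t 13.3 F [-0.3 -0.3 -1.7] w 0.493 ff 40.0
 joints [ 0.47  0.21 -0.34  2.23 -0.82  0.2  -0.53]
 turn deg [-4.6  14.75  0.05] norm [-0.0511  0.1639  0.0006] shift norm total [0.112 1.162 2.272]
```

The tilt runs into the joint 6 limit. I'll fit a quick kinematic model from the logged states to find a reachable wrist configuration.

```bash
cat > kin.py <<'E'
import numpy as np, itertools
from scipy.spatial.transform import Rotation as R
from scipy.optimize import least_squares
D=[([1.05793,.47763,.02236,1.55616,-.01147,1.10933,-.08312],[.2656,-.6201,.2219]),
([.42,.19,-.13,1.97,.03,.99,-1.21],[.4488,-.2087,.2227]),([.4,.52,-.1,2.12,.1,.5,-1.26],[.4503,-.2164,.0052]),
([.49,.49,-.07,1.74,.04,.91,-1.17],[.5399,-.3211,.1393]),([.49,.41,-.07,1.66,.03,1.07,-1.16],[.5437,-.3244,.2235]),
([.14,.23,-.25,1.73,.06,1.19,-1.62],[.5557,-.0228,.2992]),([.16,.43,-.17,2.17,.14,.56,-1.81],[.465,-.0714,.0404]),
([.83,0,-.71,2.41,-.63,.23,-.77],[.4607,-.0658,.19]),([.47,.21,-.34,2.23,-.82,.2,-.53],[.5832,-.0833,.1875])]
def fk(q,p,s):
    h,l1,l2,L,e,w=p
    r=R.from_euler('z',s[0]*q[0]); t=np.array([0,0,h])
    r=r*R.from_euler('y',q[1])*R.from_euler('z',s[1]*q[2]); t=t+r.apply([e,0,l1])
    r=r*R.from_euler('y',q[3]); t=t+r.apply([-e,0,0])
    r=r*R.from_euler('z',s[2]*q[4]); t=t+r.apply([0,0,l2])
    r=r*R.from_euler('y',q[5]); t=t+r.apply([w,0,L])
    return t,r*R.from_euler('z',s[3]*q[6])
E
python3 - <<'E'
from kin import *
from h import get_state
best=[]
for s in itertools.product([-1,1],repeat=3):
    s=(*s,1)
    f=lambda p:np.concatenate([fk(q,p,s)[0]-t for q,t in D])
    o=least_squares(f,[.36,.5,.45,.4,0,0]); best.append((o.cost,s,o.x))
best.sort(key=lambda b:b[0])
for b in best[:3]: print(np.sqrt(2*b[0]/27).round(4),b[1],b[2].round(4))
st=get_state(); 
for s7 in(-1,1):
    s=(*best[0][1][:3],s7); t,r=fk(st['joints'],best[0][2],s); print(s7,t-st['tcp_pos'],(r.inv()*R.from_quat(st['tool_rot'])).as_rotvec(degrees=True))
E
```

```text
0.0336 (-1, -1, -1, 1) [ 0.2032  0.5901  0.4348  0.3182 -0.0111 -0.0296]
0.041 (-1, -1, 1, 1) [ 0.1183  0.4769  0.3951  0.1705  0.0439 -0.0249]
0.0806 (-1, 1, -1, 1) [-0.6275  1.2797  0.5138  0.0633  0.0417  0.3938]
-1 [-0.01098525  0.03195001  0.01028868] [-1.05981241e-14 -2.47289562e-14  9.00000000e+01]
1 [-0.01098525  0.03195001  0.01028868] [ 0.00000000e+00 -3.67558746e-14  1.50747742e+02]
```

```bash
cat >> kin.py <<'E'
S=-1
def fk2(q,p):
    h,x1,y1,l1,x2,y2,l2,x3,y3,L,b=p
    z=lambda a:R.from_euler('z',-a); y=lambda a:R.from_euler('y',a)
    r=z(q[0])*y(q[1])*z(q[2]); t=np.array([0,0,h])+z(q[0]).apply([0,b,0])+r.apply([x1,y1,l1])
    r=r*y(q[3])*z(q[4]); t=t+(r*z(-q[4])).apply([x2,y2,l2])
    r=r*y(q[5]); t=t+r.apply([x3,y3,L])
    return t,r*z(q[6])*R.from_euler('z',np.pi/2)
def fit():
    f=lambda p:np.concatenate([np.concatenate([fk2(q,p)[0]-t for q,t in D]),.01*(np.array(p)-[.36,0,0,.45,0,0,.4,0,0,.35,0])])
    o=least_squares(f,[.36,0,0,.45,0,0,.4,0,0,.35,0]); return o.x,np.sqrt(np.mean(o.fun[:27]**2))
E
python3 - <<'E'
from kin import *
p,e=fit(); print(p.round(4),e)
for q,t in D: print((fk2(q,p)[0]-t).round(4))
# IK at slots
LO=np.array([-2.96,-.34,-1.41,.24,-1.37,.17,-2.96]);HI=np.array([2.96,2.1,1.46,2.44,4.51,1.92,2.96])
rng=np.random.default_rng(0)
a=4.96; 
def ik(pos,yaw,pitch,flip,n=40):
    T=R.from_euler('z',yaw,degrees=True)*R.from_euler('x',180,degrees=True)*R.from_euler('y',pitch,degrees=True)*R.from_euler('z',180*flip,degrees=True)
    out=[]
    for _ in range(n):
        def f(q):
            t,r=fk2(q,p); return np.concatenate([(t-pos)*5,(r.inv()*T).as_rotvec()])
        o=least_squares(f,rng.uniform(LO,HI),bounds=(LO,HI))
        if o.cost<1e-5:
            m=np.min(np.minimum(o.x-LO,HI-o.x)); out.append((m,o.x.round(2)))
    return sorted(out,key=lambda a:-a[0])[:4]
for pos in([.6785,-.1333,.0727],[.6632,.0661,.0727]):
  for pit in(50,45,30,20):
    for fl in(0,1):
        for m,q in ik(np.array(pos),a,pit,fl): print(pos[1],pit,fl,round(m,2),q)
E
```

```text
Still running in the background as job /tmp/bash_jobs.1000/1d94e3d2693a (pid 976). You'll get a notice when it ends.
```

```bash
kill -- -$(cat /tmp/bash_jobs.1000/1d94e3d2693a/pid); export OMP_NUM_THREADS=1; time timeout 200 python3 -u - <<'E'
from kin import *
import kin
p,e=fit(); print(p.round(4).tolist(),e)
for q,t in D: print((fk2(q,p)[0]-t).round(4))
E
```

```text
[0.2936, 0.0033, -0.0104, 0.5327, -0.0046, -0.0104, 0.4702, -0.0006, -0.0009, 0.3377, -0.0417] 0.0016865055720861472
[-0.0012 -0.0001 -0.    ]
[ 0.0003  0.0008 -0.0016]
[0.0021 0.0015 0.0013]
[ 0.0019 -0.0019  0.0006]
[ 0.0001  0.0008 -0.0015]
[-0.0009 -0.0013  0.0026]
[-0.003  -0.0009 -0.0013]
[0.0021 0.0019 0.0031]
[-0.0018 -0.0013 -0.0032]
real	0m1.683s
user	0m1.173s
sys	0m0.267s
```

```bash
cat >> kin.py <<'E'
P=[0.2936,0.0033,-0.0104,0.5327,-0.0046,-0.0104,0.4702,-0.0006,-0.0009,0.3377,-0.0417]
LO=np.array([-2.96,-.34,-1.41,.24,-1.37,.17,-2.96]);HI=np.array([2.96,2.1,1.46,2.44,4.51,1.92,2.96])
def T_(yaw,pitch,flip=0): return R.from_euler('z',yaw,degrees=True)*R.from_euler('x',180,degrees=True)*R.from_euler('y',pitch,degrees=True)*R.from_euler('z',180*flip,degrees=True)
def ik(pos,T,q0,reg=0):
    def f(q):
        t,r=fk2(q,P); return np.concatenate([(t-pos)*5,(r.inv()*T).as_rotvec(),reg*(q-q0)])
    o=least_squares(f,np.clip(q0,LO+1e-3,HI-1e-3),bounds=(LO,HI),max_nfev=60)
    return o.x,np.linalg.norm(o.fun[:6])
E
export OMP_NUM_THREADS=1; timeout 300 python3 -u - <<'E'
from kin import *
rng=np.random.default_rng(0)
for pos in([.6785,-.1333,.0727],[.6632,.0661,.0727]):
  for pit in(50,35,20):
    for fl in(0,1):
      out=[]
      for _ in range(14):
        q,e=ik(np.array(pos),T_(4.96,pit,fl),rng.uniform(LO,HI))
        if e<3e-3: out.append((np.min(np.minimum(q-LO,HI-q)),q))
      out.sort(key=lambda a:-a[0])
      for m,q in out[:3]: print(pos[1],pit,fl,round(m,2),q.round(2))
E
```

```text
-0.1333 50 0 0.22 [ 0.47  0.6  -0.3   2.22  3.39  0.51  1.67]
-0.1333 50 0 0.17 [-0.06  0.61  0.33  2.27  3.72  0.69  1.16]
-0.1333 50 0 0.12 [-0.66  1.16  1.23  2.32  3.9   1.3   0.45]
-0.1333 50 1 0.27 [ 1.08  0.95 -1.1   2.17  2.53  0.55 -0.22]
-0.1333 50 1 0.26 [ 0.96  0.82 -0.91  2.18  2.76  0.48 -0.57]
-0.1333 50 1 0.23 [ 0.63  0.64 -0.49  2.21  3.24  0.47 -1.24]
-0.1333 35 0 0.14 [-0.09  0.53  0.33  2.13  4.37  0.32  0.5 ]
-0.1333 35 0 0.13 [-0.18  0.55  0.44  2.13  4.38  0.37  0.46]
-0.1333 35 0 0.04 [ 0.75  0.65 -0.72  2.05  1.73  0.21 -2.89]
-0.1333 35 1 0.28 [ 1.02  0.88 -1.13  2.03  1.7   0.53  0.47]
-0.1333 35 1 0.14 [ 0.86  0.71 -0.87  2.04  1.69  0.31  0.35]
-0.1333 35 1 0.07 [ 1.12  1.07 -1.34  2.02  1.74  0.75  0.56]
-0.1333 20 0 0.42 [ 0.79  0.73 -0.88  1.85  0.93  0.59 -2.09]
-0.1333 20 0 0.31 [ 0.64  0.65 -0.66  1.87  0.7   0.48 -1.92]
-0.1333 20 0 0.24 [-0.43  0.66  0.78  1.97 -1.13  0.59 -0.39]
-0.1333 20 1 0.4 [ 0.76  0.72 -0.84  1.86  0.89  0.57  1.08]
-0.1333 20 1 0.35 [ 0.89  0.83 -1.06  1.85  1.1   0.71  0.96]
-0.1333 20 1 0.26 [ 0.56  0.61 -0.55  1.88  0.5
[... 410 characters left out ...]
 -0.7   2.13  1.87  0.43  2.89]
0.0661 35 0 0.06 [-0.02  0.5  -0.26  2.17  2.12  0.23  2.52]
0.0661 35 0 0.04 [-0.65  0.53  0.51  2.22  3.86  0.21  0.64]
0.0661 35 1 0.32 [ 0.56  0.74 -1.    2.12  1.83  0.63 -0.09]
0.0661 35 1 0.32 [ 0.62  0.8  -1.09  2.11  1.83  0.7  -0.04]
0.0661 35 1 0.31 [ 0.62  0.81 -1.1   2.11  1.83  0.71 -0.04]
0.0661 20 0 0.4 [ 0.42  0.67 -0.83  1.93  1.05  0.6  -2.56]
0.0661 20 0 0.4 [ 0.42  0.67 -0.84  1.93  1.06  0.61 -2.56]
0.0661 20 0 0.39 [ 0.44  0.68 -0.87  1.93  1.08  0.62 -2.57]
0.0661 20 1 0.32 [ 0.27  0.59 -0.63  1.94  0.89  0.49  0.7 ]
0.0661 20 1 0.25 [ 0.61  0.87 -1.16  1.92  1.3   0.85  0.47]
0.0661 20 1 0.24 [ 0.12  0.54 -0.43  1.96  0.69  0.41  0.84]
```

A flipped wrist would reach 50°. It is simpler to grip the plate with the tool pitched -30° relative to it, so that only about +18° tool pitch is needed when placing. I'll set this plate back down and regrasp.

```bash
python3 - <<'E'
from h import *
plan((.48,-.075,.19),4.96,0)
E
export OMP_NUM_THREADS=1; timeout 200 python3 - <<'E'
from kin import *
# continuous check from tool-down pose near the plates: pick pitch -30, place pitch 18, three slots
q,e=ik(np.array([.48,-.075,.2]),T_(5,0),np.array([.16,.3,-.2,2.0,.1,.8,-1.8]),1e-3); print(q.round(2),e)
for pit in(-15,-30): q,e=ik(np.array([.48,-.075,.02]),T_(5,pit),q,1e-3); print(pit,q.round(2),round(e,4))
for t,pos in((-.1,[.678,-.133]),(0,[.67,-.0335]),(.1,[.661,.066])):
    qq=q
    for z,pit in((.2,-10),(.2,5),(.2,18),(.08,18),(.08,25)): 
        qq,e=ik(np.array([*pos,z]),T_(5,pit),qq,1e-3); print(t,z,pit,qq.round(2),round(e,4))
E
```

```text
tcp [ 0.5832 -0.0833  0.1875] t 13.3 F [-0.3 -0.3 -1.7] w 0.493 ff 40.0
 joints [ 0.47  0.21 -0.34  2.23 -0.82  0.2  -0.53]
 turn deg [ -4.2  -35.22   2.02] norm [-0.0467 -0.3913  0.0224] shift norm total [-2.041 -0.343 -0.051]
[ 0.23  0.2  -0.23  2.01  0.06  0.93 -1.51] 6.01552141561622e-07
-15 [ 0.12  0.6  -0.15  1.94  0.14  0.87 -1.6 ] 0.0
-30 [ 0.09  0.74 -0.12  1.75  0.12  1.18 -1.59] 0.0
-0.1 0.2 -10 [ 0.16  0.63 -0.12  1.36  0.1   1.32 -1.46] 0.0
-0.1 0.2 5 [ 0.22  0.49 -0.15  1.6   0.07  0.98 -1.43] 0.0
-0.1 0.2 18 [ 0.29  0.39 -0.2   1.79  0.02  0.66 -1.38] 0.0
-0.1 0.08 18 [ 0.27  0.54 -0.17  1.87  0.05  0.43 -1.39] 0.0
-0.1 0.08 25 [ 0.33  0.52 -0.23  1.96  0.04  0.24 -1.36] 0.0
0 0.2 -10 [ 0.04  0.6  -0.14  1.42  0.09  1.3  -1.6 ] 0.0
0 0.2 5 [ 0.26  0.49 -0.41  1.63  0.23  0.98 -1.71] 0.0
0 0.2 18 [ 0.35  0.39 -0.48  1.82  0.28  0.67 -1.76] 0.0
0 0.08 18 [ 0.24  0.53 -0.36  1.92  0.4   0.43 -1.87] 0.0
0 0.08 25 [ 0.28  0.51 -0.38  2.01  0.66  0.26 -2.11] 0.0
0.1 0.2 -10 [-0.07  0.59 -0.17  1.43  0.07  1.3  -1.74] 0.0
0.1 0.2 5 [-0.06  0.44 -0.19  1.67  0.11  0.95 -1.77] 0.0
0.1 0.2 18 [-0.07  0.34 -0.18  1.87  0.17  0.64 -1.84] 0.0
0.1 0.08 18 [-0.13  0.5  -0.11  1.96  0.24  0.39 -1.91] 0.0
0.1 0.08 25 [-0.22  0.47 -0.    2.06  0.31  0.19 -2.  ] 0.0
```

>>> {"api": "move_arm", "payload": {
  "increments": [
    [-1, [0, 0, 0], [-0.008, -0.065, 0.004]],
    [-1, [0, 0, 0], [-0.008, -0.065, 0.004]],
    [-1, [0, 0, 0], [-0.008, -0.065, 0.004]],
    [-1, [0, 0, 0], [-0.008, -0.065, 0.004]],
    [-1, [0, 0, 0], [-0.008, -0.065, 0.004]],
    [-1, [0, 0, 0], [-0.008, -0.065, 0.004]],
    [-1, [-0.5, -0.08, 0], [0, 0, 0]],
    [-1, [-0.5, -0.08, 0], [0, 0, 0]],
    [-1, [-0.5, -0.08, 0], [0, 0, 0]],
    [-1, [-0.5, -0.08, 0], [0, 0, 0]],
    [-1, [0, 0, 0], [0, 0, 0]],
    [-1, [0, 0, 0], [0, 0, 0]]
  ]
}}

```text
time: 14.5
tcp_pos: [0.4842, -0.075, 0.1803]
tool_rot: [0.998, 0.046, 0.036, -0.009]
force: [-0.4, -0.3, -1.8]
grip_width: 0.499
finger_force: 40.0
```

Run:
```python
from h import *
plan((.48,-.075,.005),4.96,0)
```

```text
tcp [ 0.4842 -0.075   0.1803] t 14.5 F [-0.4 -0.3 -1.8] w 0.499 ff 40.0
 joints [-0.11  0.19  0.17  2.09 -0.08  0.8  -1.37]
 turn deg [-0.83 -4.13  0.36] norm [-0.0092 -0.0459  0.004 ] shift norm total [-0.085 -0.006  3.507]
```

>>> {"api": "move_arm", "payload": {
  "increments": [
    [-1, [0, 0, 0], [-0.009, -0.046, 0.004]],
    [-1, [0, 0, 0.6], [0, 0, 0]],
    [-1, [0, 0, 0.7], [0, 0, 0]],
    [-1, [0, 0, 0.7], [0, 0, 0]],
    [-1, [0, 0, 0.7], [0, 0, 0]],
    [-1, [0, 0, 0.45], [0, 0, 0]],
    [-1, [0, 0, 0.2], [0, 0, 0]],
    [-1, [0, 0, 0.08], [0, 0, 0]],
    [-1, [0, 0, 0], [0, 0, 0]]
  ]
}}

```text
time: 15.4
tcp_pos: [0.4843, -0.0737, 0.0085]
tool_rot: [0.999, 0.044, -0.0, -0.002]
force: [1.2, -0.1, -1.9]
grip_width: 0.499
finger_force: 40.0
```

>>> {"api": "move_arm", "payload": {
  "increments": [
    [-1, [0, 0, 0.05], [0, 0, 0]],
    [-1, [0, 0, 0.04], [0, 0, 0]],
    [-1, [0, 0, 0], [0, 0, 0]],
    [0.5, [0, 0, 0], [0, 0, 0]],
    [0.5, [0, 0, 0], [0, 0, 0]],
    [0.5, [0, 0, 0], [0, 0, 0]],
    [0.5, [0, 0, 0], [0, 0, 0]],
    [0.5, [0, 0, -0.5], [0, 0, 0]],
    [0.5, [0, 0, -0.5], [0, 0, 0]],
    [0.5, [0, 0, 0], [0, -0.08, 0]],
    [0.5, [0, 0, 0], [0, -0.08, 0]],
    [0.5, [0, 0, 0], [0, -0.08, 0]],
    [0.5, [0, 0, 0], [0, -0.08, 0]],
    [0.5, [0, 0, 0], [0, -0.013, 0]],
    [0.5, [0, 0, 0], [0, 0, 0]],
    [0.5, [0, 0, 0], [0, 0, 0]]
  ]
}}

```text
time: 17.0
tcp_pos: [0.4824, -0.0741, 0.0538]
tool_rot: [0.965, 0.042, -0.258, 0.009]
force: [-0.0, 0.2, 0.1]
grip_width: 0.751
finger_force: 0.0
```

Run:
```python
from h import *
c=cap('wrist','w5'); wplates(c)
t=cap('top','t5')
h=cv2.cvtColor(t['img'],cv2.COLOR_RGB2HSV)
for us,vs in comps(t,cv2.inRange(h,(65,90,20),(95,255,255)),100): print('top',us.mean().round(),vs.mean().round(),len(us),rect(t,us,vs,.009))
plan((.484,-.0745,.008),5,-30)
```

```text
green 284.0 161.0 z 0.0093 (array([484.3, -73.9]), array([162.9,  42.8]), 4.9)
green 38.0 192.0 z 0.0094 (array([471.8,  63.4]), array([ 45.2, 163.2]), 86.7)
top 237.0 213.0 523 (array([458.2, 211.4]), array([156.3,  41.5]), 10.9)
top 320.0 213.0 304 (array([467.8, -77.4]), array([130.6,  34.6]), 4.4)
top 400.0 241.0 421 (array([ 363.2, -352.5]), array([78.1, 76.2]), 71.5)
tcp [ 0.4825 -0.0741  0.0543] t 17.1 F [-0.4  0.  -0.7] w 0.751 ff 0.0
 joints [-0.14  0.7   0.19  1.76 -0.07  1.21 -1.4 ]
 turn deg [-0.21 -0.04  0.06] norm [-0.0024 -0.0005  0.0007] shift norm total [0.489 0.01  0.788]
```

>>> {"api": "move_arm", "payload": {
  "increments": [
    [0.5, [0.15, 0, 0.3], [0, 0, 0]],
    [0.5, [0.15, 0, 0.3], [0, 0, 0]],
    [0.5, [0.1, 0, 0.18], [0, 0, 0]],
    [0.5, [0, 0, 0.06], [0, 0, 0]],
    [0.5, [0, 0, 0], [0, 0, 0]],
    [-1, [0, 0, 0], [0, 0, 0]],
    [-1, [0, 0, 0], [0, 0, 0]],
    [-1, [0, 0, 0], [0, 0, 0]],
    [-1, [0, 0, 0], [0, 0, 0]],
    [-1, [0, 0, 0], [0, 0, 0]],
    [-1, [0, 0, 0], [0, 0, 0]]
  ],
  "force": 45
}}

```text
time: 18.2
tcp_pos: [0.4799, -0.0739, 0.0076]
tool_rot: [0.965, 0.043, -0.259, 0.01]
force: [0.1, -0.8, 3.7]
grip_width: 0.492
finger_force: 45.0
```

>>> {"api": "move_arm", "payload": {
  "increments": [
    [-1, [-0.1, 0, -0.17], [0, 0, 0]],
    [-1, [-0.3, 0, -0.52], [0, 0, 0]],
    [-1, [-0.34, 0, -0.59], [0, 0, 0]],
    [-1, [-0.34, 0, -0.59], [0, 0, 0]],
    [-1, [-0.34, 0, -0.59], [0, 0, 0]],
    [-1, [-0.34, 0, -0.59], [0, 0, 0]],
    [-1, [0, 0, 0], [0, 0.076, 0]],
    [-1, [0, 0, 0], [0, 0.076, 0]],
    [-1, [0, 0, 0], [0, 0.076, 0]],
    [-1, [0, 0, 0], [0, 0.076, 0]],
    [-1, [0.4, 0.1, 0], [0, 0, 0]],
    [-1, [0.5, 0.2, 0], [0, 0, 0]],
    [-1, [0.5, 0.2, 0], [0, 0, 0]],
    [-1, [0.5, 0.2, 0], [0, 0, 0]],
    [-1, [0.4, 0.2, 0], [0, 0, 0]],
    [-1, [0, 0, 0], [0, 0.076, 0]],
    [-1, [0, 0, 0], [0, 0.076, 0]],
    [-1, [0, 0, 0], [0, 0.077, 0]],
    [-1, [0, 0, 0], [0, 0, 0]]
  ]
}}

```text
time: 20.1
tcp_pos: [0.5927, -0.1102, 0.176]
tool_rot: [0.987, 0.041, 0.153, -0.009]
force: [0.1, 0.0, -3.3]
grip_width: 0.487
finger_force: 45.0
```

```bash
cat >> h.py <<'E'
def slot2(t,cx,cz,pitch,off=(.0051,0),yaw=4.96,o=(.6718,-.0335)):
    """plate centre wanted at stand (cx,t,cz), tool pitch; off = plate centre in tool x,z"""
    T=R.from_euler('z',yaw,degrees=True)*R.from_euler('x',180,degrees=True)*R.from_euler('y',pitch,degrees=True)
    a=np.radians(yaw); c=np.array([o[0]+cx*np.cos(a)-t*np.sin(a),o[1]+cx*np.sin(a)+t*np.cos(a),cz])
    pos=c-T.apply([off[0],0,off[1]]); print('target',pos.round(4)); plan(pos,yaw,pitch)
E
python3 - <<'E'
from h import *
slot2(-.1,-.002,.13,18)
slot2(-.1,-.002,.074,18)
cap('scene','sc6')
a=load('sc6')['img'][140:370,120:420]; cv2.imwrite('pics/crop6.png',cv2.resize(a[:,:,::-1],None,fx=2.6,fy=2.6))
E
```

```text
target [ 0.6736 -0.1337  0.1284]
tcp [ 0.5927 -0.1102  0.176 ] t 20.1 F [ 0.1  0.  -3.3] w 0.487 ff 45.0
 joints [-0.01  0.28  0.16  2.03 -0.21  0.55 -1.19]
 turn deg [-0.25  0.34 -0.2 ] norm [-0.0028  0.0037 -0.0022] shift norm total [1.201 0.608 1.39 ]
target [ 0.6736 -0.1337  0.0724]
tcp [ 0.5927 -0.1102  0.176 ] t 20.1 F [ 0.1  0.  -3.3] w 0.487 ff 45.0
 joints [-0.01  0.28  0.16  2.03 -0.21  0.55 -1.19]
 turn deg [-0.25  0.34 -0.2 ] norm [-0.0028  0.0037 -0.0022] shift norm total [0.854 0.608 2.455]
```

View pics/crop6.png

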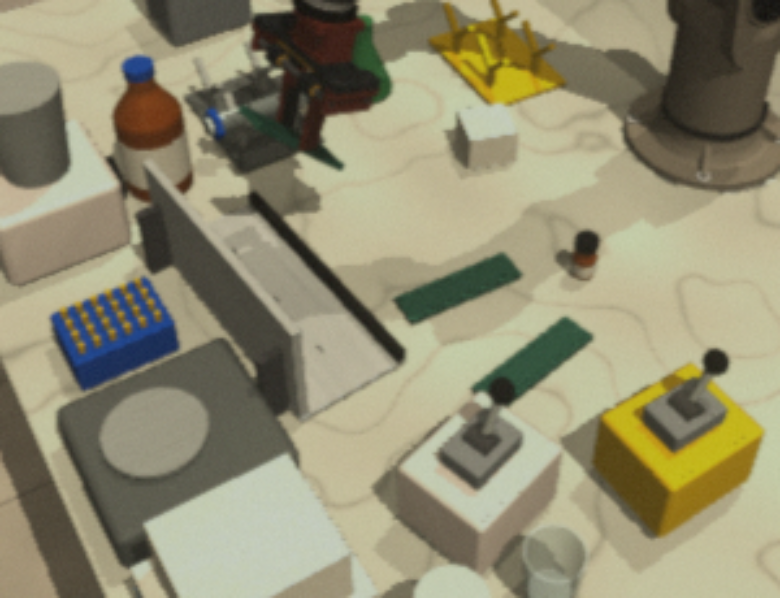

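The plate is held sloping up towards the back, from crop px (245,110) to (340,165). I'll measure its slope and centre from depth, in case it turned in the grip.

```bash
cat >> h.py <<'E'
def heldplate(c,box=.12,yaw=4.96,zmin=.03):
    """slope, end points of green points near the tcp (stand axes)"""
    P=cloud(c);s=get_state()['tcp_pos'];h=cv2.cvtColor(c['img'],cv2.COLOR_RGB2HSV)
    m=(cv2.inRange(h,(60,80,15),(98,255,255))>0)&(np.linalg.norm(P-s,axis=2)<box)&(P[...,2]>zmin)
    q=P[m]; a=np.radians(yaw); d=q-s
    X=d[:,0]*np.cos(a)+d[:,1]*np.sin(a);Y=-d[:,0]*np.sin(a)+d[:,1]*np.cos(a)
    l=cv2.fitLine(np.stack([X,d[:,2]],1).astype(np.float32)*1000,cv2.DIST_HUBER,0,.01,.01).ravel()
    print('n',len(q),'slope',np.degrees(np.arctan2(l[1],l[0])).round(1),'pt(rel tcp mm)',l[2:].round(1),'X',np.percentile(X,[.5,99.5]).round(4),'Z',np.percentile(d[:,2],[.5,99.5]).round(4),'Y',np.percentile(Y,[1,99]).round(4))
E
python3 - <<'E'
from h import *
heldplate(load('sc6')); heldplate(cap('wrist','w6'))
E
```

```text
n 63 slope 47.8 pt(rel tcp mm) [36.1 42.8] X [-0.0241  0.0557] Z [-0.0254  0.0618] Y [-0.0188  0.0225]
n 23538 slope 47.6 pt(rel tcp mm) [27.1 33.5] X [-0.0527  0.0568] Z [-0.0538  0.0941] Y [-0.0217  0.0204]
```

>>> {"api": "move_arm", "payload": {
  "increments": [
    [-1, [0.31, 0.15, 0.35], [-0.003, 0.004, -0.002]],
    [-1, [0.31, 0.15, 0.35], [0, 0, 0]],
    [-1, [0.31, 0.15, 0.35], [0, 0, 0]],
    [-1, [0.31, 0.15, 0.35], [0, 0, 0]],
    [-1, [0, 0, 0], [0, 0, 0]],
    [-1, [0, 0, 0], [0, 0, 0]]
  ]
}}

```text
time: 20.8
tcp_pos: [0.6822, -0.1315, 0.1304]
tool_rot: [0.986, 0.044, 0.158, -0.006]
force: [-0.4, -0.6, -2.1]
grip_width: 0.491
finger_force: 45.0
```

Run:
```python
from h import *
slot2(-.1,.0005,.074,18)
c=cap('wrist','w7');heldplate(c)
```

```text
target [ 0.6761 -0.1335  0.0724]
tcp [ 0.6822 -0.1315  0.1304] t 20.8 F [-0.4 -0.6 -2.1] w 0.491 ff 45.0
 joints [ 0.03  0.47  0.13  1.86 -0.26  0.52 -1.13]
 turn deg [ 0.02 -0.19  0.21] norm [ 0.0002 -0.0022  0.0023] shift norm total [-0.476  0.03   1.064]
n 23759 slope 48.0 pt(rel tcp mm) [29.4 33.9] X [-0.0505  0.0591] Z [-0.055   0.0995] Y [-0.0213  0.021 ]
```

>>> {"api": "move_arm", "payload": {
  "increments": [
    [-1, [-0.12, 0.03, 0], [0, -0.002, 0.002]],
    [-1, [0, 0, 0], [0, 0, 0]],
    [-1, [-0.09, 0, 0.27], [0, 0, 0]],
    [-1, [-0.09, 0, 0.27], [0, 0, 0]],
    [-1, [-0.06, 0, 0.18], [0, 0, 0]],
    [-1, [0, 0, 0], [0, 0, 0]],
    [-1, [0, 0, 0], [0, 0, 0]]
  ]
}}

```text
time: 21.55
tcp_pos: [0.6753, -0.1342, 0.0902]
tool_rot: [0.987, 0.042, 0.157, -0.006]
force: [0.5, 0.3, -1.3]
grip_width: 0.491
finger_force: 45.0
```

Run:
```python
from h import *
slot2(-.1,.0005,.074,18)
```

```text
target [ 0.6761 -0.1335  0.0724]
tcp [ 0.6753 -0.1342  0.0902] t 21.55 F [ 0.5  0.3 -1.3] w 0.491 ff 45.0
 joints [ 0.06  0.52  0.1   1.89 -0.28  0.44 -1.1 ]
 turn deg [ 0.04 -0.06 -0.05] norm [ 0.0005 -0.0006 -0.0005] shift norm total [-0.093 -0.012  0.344]
```

>>> {"api": "move_arm", "payload": {
  "increments": [
    [-1, [-0.03, 0, 0.11], [0, 0, 0]],
    [-1, [-0.03, 0, 0.11], [0, 0, 0]],
    [-1, [-0.03, 0, 0.11], [0, 0, 0]],
    [-1, [0, 0, 0], [0, 0, 0]],
    [-1, [-0.012, 0, 0.038], [0, 0, 0]],
    [-1, [0, 0, 0], [0, 0, 0]]
  ]
}}

```text
time: 22.15
tcp_pos: [0.6763, -0.1341, 0.0716]
tool_rot: [0.987, 0.042, 0.157, -0.006]
force: [0.3, -0.4, -2.2]
grip_width: 0.493
finger_force: 45.0
```

Run:
```python
from h import *
slot2(-.1,-.0028,.0708,18)
c=cap('wrist','w8');heldplate(c,zmin=.005)
```

```text
target [ 0.6728 -0.1338  0.0692]
tcp [ 0.6763 -0.1341  0.0716] t 22.15 F [ 0.3 -0.4 -2.2] w 0.493 ff 45.0
 joints [ 0.07  0.55  0.09  1.9  -0.29  0.41 -1.09]
 turn deg [ 0.05 -0.1  -0.03] norm [ 0.0006 -0.0011 -0.0004] shift norm total [-0.08  -0.012  0.025]
n 23765 slope 48.0 pt(rel tcp mm) [20.4 24.9] X [-0.0501  0.0589] Z [-0.0536  0.1003] Y [-0.0215  0.0208]
```

>>> {"api": "move_arm", "payload": {
  "increments": [
    [-1, [-0.035, 0, -0.01], [0, 0, 0]],
    [-1, [-0.035, 0, -0.01], [0, 0, 0]],
    [-1, [0, 0, 0], [0, 0, 0]],
    [-1, [-0.012, 0, 0.038], [0, 0, 0]],
    [-1, [0, 0, 0], [0, 0, 0]]
  ]
}}

```text
time: 22.7
tcp_pos: [0.6741, -0.1344, 0.0706]
tool_rot: [0.986, 0.042, 0.159, -0.006]
force: [2.1, 0.9, 1.3]
grip_width: 0.486
finger_force: 45.0
```

>>> {"api": "move_arm", "payload": {
  "increments": [
    [-1, [-0.03, 0, -0.01], [0, 0, 0]],
    [-1, [-0.006, 0, 0.02], [0, 0, 0]],
    [-1, [0, 0, 0], [0, 0, 0]],
    [-1, [0, 0, 0], [0, 0, 0]]
  ]
}}

```text
time: 23.1
tcp_pos: [0.6738, -0.1344, 0.0706]
tool_rot: [0.986, 0.042, 0.16, -0.006]
force: [4.9, 1.2, 6.4]
grip_width: 0.486
finger_force: 45.0
```

>>> {"api": "move_arm", "payload": {
  "increments": [
    [0.2, [0, 0, 0], [0, 0, 0]],
    [0.4, [0, 0, 0], [0, 0, 0]],
    [0.5, [0, 0, 0], [0, 0, 0]],
    [0.5, [0, 0, 0], [0, 0, 0]],
    [0.5, [0, 0, 0], [0, 0, 0]],
    [0.5, [0, 0, -0.3], [0, 0, 0]],
    [0.5, [0, 0, -0.6], [0, 0, 0]],
    [0.5, [0, 0, -0.8], [0, 0, 0]],
    [0.5, [0, 0, -0.8], [0, 0, 0]],
    [0.5, [0, 0, -0.3], [0, 0, 0]],
    [0.5, [0, 0, 0], [0, 0, 0]]
  ]
}}

```text
time: 24.2
tcp_pos: [0.6287, -0.1387, 0.2051]
tool_rot: [0.986, 0.042, 0.16, -0.006]
force: [0.1, -0.2, -0.2]
grip_width: 0.754
finger_force: 0.0
```

```bash
cat >> h.py <<'E'
def leaned(c,yaw=4.96,o=(.6718,-.0335)):
    """plates on the stand, in stand axes"""
    P=cloud(c);h=cv2.cvtColor(c['img'],cv2.COLOR_RGB2HSV);a=np.radians(yaw)
    X=(P[...,0]-o[0])*np.cos(a)+(P[...,1]-o[1])*np.sin(a);Y=-(P[...,0]-o[0])*np.sin(a)+(P[...,1]-o[1])*np.cos(a);Z=P[...,2]
    m=(cv2.inRange(h,(60,70,15),(98,255,255))>0)&(abs(X)<.075)&(abs(Y)<.17)&(Z>.01)
    for us,vs in comps(c,m,60):
        x,y,z=X[vs,us]*1000,Y[vs,us]*1000,Z[vs,us]*1000
        l=cv2.fitLine(np.stack([x,z],1).astype(np.float32),cv2.DIST_HUBER,0,.01,.01).ravel()
        ly=cv2.fitLine(np.stack([x,y],1).astype(np.float32),cv2.DIST_HUBER,0,.01,.01).ravel()
        print('leaned px',us.mean().round(),vs.mean().round(),len(us),'slope',np.degrees(np.arctan2(l[1],l[0])).round(1),'face z at x=0',(l[3]-l[2]*l[1]/l[0]).round(1),'x',np.percentile(x,[1,99]).round(1),'y',np.percentile(y,[1,99]).round(1),'z',np.percentile(z,[1,99]).round(1),'skew',np.degrees(np.arctan(ly[1]/ly[0])).round(1))
E
python3 - <<'E'
from h import *
c=cap('wrist','w9');leaned(c);wplates(c);leaned(cap('top','t9'));leaned(cap('scene','sc9'))
print(get_state()['tcp_pos'],get_state()['joints'].round(2))
E
```

```text
leaned px 284.0 168.0 8113 slope 45.0 face z at x=0 74.4 x [-56.9  56.6] y [-121.8  -80.3] z [ 17.3 127.8] skew -0.0
green 284.0 168.0 z 0.0886 (array([ 696.4, -132.6]), array([154.7,  62. ]), 5.0)
leaned px 335.0 131.0 145 slope 45.9 face z at x=0 73.8 x [21.4 57.4] y [-120.5  -78.8] z [ 96.9 130. ] skew -65.9
leaned px 211.0 224.0 174 slope 45.1 face z at x=0 74.1 x [-59.8  38.6] y [-120.   -78.2] z [ 14.3 113.1] skew 3.5
[ 0.62716739 -0.13764915  0.20022169] [ 0.02  0.31  0.16  1.92 -0.22  0.63 -1.15]
```

View pics/w9.png

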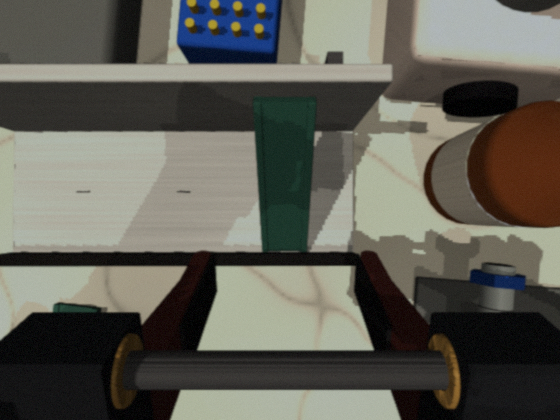

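The plate leans at 45.0° with its lower end at the stop and the face height as expected; it shows at px (284,168). Next is plate B.

>>> {"api": "move_arm", "payload": {
  "increments": [
    [0.5, [0, 0, 0], [0, -0.067, 0]],
    [0.5, [0, 0, 0], [0, -0.067, 0]],
    [0.5, [0, 0, 0], [0, -0.067, 0]],
    [0.5, [-0.47, -0.71, 0], [0, 0, 0]],
    [0.5, [-0.47, -0.71, 0], [0, 0, 0]],
    [0.5, [-0.47, -0.71, 0], [0, 0, 0]],
    [0.5, [-0.47, -0.71, 0], [0, 0, 0]],
    [0.5, [-0.47, -0.71, 0], [0, 0, 0]],
    [0.5, [-0.47, -0.71, 0], [0, 0, 0]],
    [0.5, [0, 0, 0], [0, 0, 0.08]],
    [0.5, [0, 0, 0.6], [0, 0, 0]],
    [0.5, [0, 0, 0.7], [0, 0, 0]],
    [0.5, [0, 0, 0.6], [0, 0, 0]],
    [0.5, [0, 0, 0], [0, -0.083, 0]],
    [0.5, [0, 0, 0], [0, -0.083, 0]],
    [0.5, [0, 0, 0], [0, -0.083, 0]],
    [0.5, [0, 0, 0], [0, -0.084, 0]],
    [0.5, [0, 0, 0], [0, 0, 0]],
    [0.5, [0, 0, 0], [0, 0, 0]]
  ]
}}

```text
time: 26.25
tcp_pos: [0.4683, 0.0618, 0.1044]
tool_rot: [0.966, -0.02, -0.259, -0.004]
force: [-0.2, -0.8, 1.1]
grip_width: 0.754
finger_force: 0.0
```

Run:
```python
from h import *
c=cap('wrist','w10'); wplates(c)
plan((.4665,.0635,.008),-2.2,-30)
```

```text
green 277.0 112.0 z 0.0094 (array([470.7,  64.8]), array([ 42.8, 161. ]), 88.1)
green 60.0 154.0 z 0.0094 (array([461.4, 209.8]), array([160.3,  46.6]), 9.4)
tcp [0.4681 0.0619 0.1054] t 26.3 F [ 0.2 -0.8 -0.2] w 0.749 ff 0.0
 joints [-0.27  0.6   0.12  1.78 -0.17  1.29 -1.68]
 turn deg [ 0.02 -0.03 -0.1 ] norm [ 0.0002 -0.0004 -0.0011] shift norm total [ 0.945 -0.03   1.705]
```

>>> {"api": "move_arm", "payload": {
  "increments": [
    [0.5, [0.25, -0.05, 0.45], [0, 0, -0.003]],
    [0.5, [0.25, 0, 0.45], [0, 0, 0]],
    [0.5, [0.22, 0, 0.4], [0, 0, 0]],
    [0.5, [0.15, 0, 0.27], [0, 0, 0]],
    [0.5, [0.06, 0, 0.12], [0, 0, 0]],
    [0.5, [0, 0, 0], [0, 0, 0]],
    [-1, [0, 0, 0], [0, 0, 0]],
    [-1, [0, 0, 0], [0, 0, 0]],
    [-1, [0, 0, 0], [0, 0, 0]],
    [-1, [0, 0, 0], [0, 0, 0]],
    [-1, [0, 0, 0], [0, 0, 0]],
    [-1, [0, 0, 0], [0, 0, 0]]
  ],
  "force": 45
}}

```text
time: 27.5
tcp_pos: [0.4679, 0.0648, 0.0106]
tool_rot: [0.966, -0.017, -0.258, -0.006]
force: [3.0, 0.2, 6.1]
grip_width: 0.474
finger_force: 45.0
```

>>> {"api": "move_arm", "payload": {
  "increments": [
    [0.5, [0, 0, 0], [0, 0, 0]],
    [0.5, [0, 0, 0], [0, 0, 0]],
    [0.5, [0, 0, 0], [0, 0, 0]],
    [0.5, [0.025, 0, 0.045], [0, 0, 0]],
    [0.5, [0, 0, 0], [0, 0, 0]],
    [-1, [0, 0, 0], [0, 0, 0]],
    [-1, [0, 0, 0], [0, 0, 0]],
    [-1, [0, 0, 0], [0, 0, 0]],
    [-1, [0, 0, 0], [0, 0, 0]],
    [-1, [0, 0, 0], [0, 0, 0]],
    [-1, [0, 0, 0], [0, 0, 0]]
  ],
  "force": 45
}}

```text
time: 28.6
tcp_pos: [0.4673, 0.0646, 0.0075]
tool_rot: [0.966, -0.017, -0.258, -0.005]
force: [0.8, 0.4, -1.3]
grip_width: 0.49
finger_force: 45.0
```

>>> {"api": "move_arm", "payload": {
  "increments": [
    [-1, [-0.1, 0, -0.17], [0, 0, 0]],
    [-1, [-0.3, 0, -0.52], [0, 0, 0]],
    [-1, [-0.34, 0, -0.59], [0, 0, 0]],
    [-1, [-0.34, 0, -0.59], [0, 0, 0]],
    [-1, [-0.34, 0, -0.59], [0, 0, 0]],
    [-1, [-0.34, 0, -0.59], [0, 0, 0]],
    [-1, [0, 0, 0], [0, 0.083, 0]],
    [-1, [0, 0, 0], [0, 0.083, 0]],
    [-1, [0, 0, 0], [0, 0.083, 0]],
    [-1, [0, 0, 0], [0, 0.084, 0]],
    [-1, [0.2, 0.2, 0], [0, 0, -0.078]],
    [-1, [0.45, 0.4, 0], [0, 0, 0]],
    [-1, [0.45, 0.4, 0], [0, 0, 0]],
    [-1, [0.45, 0.4, 0], [0, 0, 0]],
    [-1, [0.45, 0.4, 0], [0, 0, 0]],
    [-1, [0.42, 0.4, 0], [0, 0, 0]],
    [-1, [0, 0, 0], [0, 0.067, 0]],
    [-1, [0, 0, 0], [0, 0.067, 0]],
    [-1, [0, 0, 0], [0, 0.067, 0]],
    [-1, [0, 0, 0], [0, 0, 0]]
  ]
}}

```text
time: 30.6
tcp_pos: [0.5915, -0.0369, 0.1821]
tool_rot: [0.987, 0.042, 0.155, -0.008]
force: [-0.9, -0.8, -2.9]
grip_width: 0.488
finger_force: 45.0
```

Run:
```python
from h import *
slot2(0,.0005,.13,18)
c=cap('wrist','w11');heldplate(c)
```

```text
target [ 0.6675 -0.0339  0.1284]
tcp [ 0.5915 -0.0369  0.1821] t 30.6 F [-0.9 -0.8 -2.9] w 0.488 ff 45.0
 joints [-0.16  0.24  0.15  2.05 -0.11  0.54 -1.42]
 turn deg [-0.11  0.11 -0.11] norm [-0.0012  0.0012 -0.0012] shift norm total [1.112 0.071 1.49 ]
n 23459 slope 47.6 pt(rel tcp mm) [17.6 23. ] X [-0.0529  0.0564] Z [-0.0545  0.0999] Y [-0.0218  0.0205]
```

>>> {"api": "move_arm", "payload": {
  "increments": [
    [-1, [0.26, 0.018, 0.37], [0, 0, 0]],
    [-1, [0.26, 0.018, 0.37], [0, 0, 0]],
    [-1, [0.26, 0.018, 0.37], [0, 0, 0]],
    [-1, [0.26, 0.018, 0.37], [0, 0, 0]],
    [-1, [0, 0, 0], [0, 0, 0]],
    [-1, [0, 0, 0], [0, 0, 0]]
  ]
}}

```text
time: 31.25
tcp_pos: [0.6688, -0.033, 0.1291]
tool_rot: [0.987, 0.043, 0.156, -0.008]
force: [0.4, -0.1, -2.0]
grip_width: 0.497
finger_force: 45.0
```

Run:
```python
from h import *
slot2(0,.0005,.073,18)
```

```text
target [ 0.6675 -0.0339  0.0714]
tcp [ 0.6688 -0.033   0.1291] t 31.25 F [ 0.4 -0.1 -2. ] w 0.497 ff 45.0
 joints [-0.13  0.43  0.13  1.92 -0.16  0.48 -1.38]
 turn deg [-0.1  -0.01  0.  ] norm [-0.0012 -0.0001  0.0001] shift norm total [-0.384  0.015  1.088]
```

>>> {"api": "move_arm", "payload": {
  "increments": [
    [-1, [-0.02, 0.015, 0], [0, 0, 0]],
    [-1, [-0.09, 0, 0.27], [0, 0, 0]],
    [-1, [-0.09, 0, 0.27], [0, 0, 0]],
    [-1, [-0.09, 0, 0.27], [0, 0, 0]],
    [-1, [-0.05, 0, 0.16], [0, 0, 0]],
    [-1, [-0.03, 0, 0.1], [0, 0, 0]],
    [-1, [0, 0, 0], [0, 0, 0]],
    [-1, [0, 0, 0], [0, 0, 0]]
  ]
}}

```text
time: 32.05
tcp_pos: [0.6678, -0.0341, 0.0728]
tool_rot: [0.987, 0.043, 0.157, -0.008]
force: [-0.5, 0.0, -1.9]
grip_width: 0.487
finger_force: 45.0
```

Run:
```python
from h import *
slot2(0,-.0028,.0708,18)
heldplate(cap('wrist','w12'),zmin=.005)
```

```text
target [ 0.6642 -0.0342  0.0692]
tcp [ 0.6678 -0.0341  0.0728] t 32.05 F [-0.5  0.  -1.9] w 0.487 ff 45.0
 joints [-0.11  0.51  0.09  1.96 -0.18  0.36 -1.36]
 turn deg [-0.09 -0.13 -0.02] norm [-0.001  -0.0015 -0.0003] shift norm total [-0.092 -0.004  0.046]
n 44458 slope 47.2 pt(rel tcp mm) [16.9 19.2] X [-0.0493  0.0607] Z [-0.0526  0.092 ] Y [-0.1098  0.0204]
```

>>> {"api": "move_arm", "payload": {
  "increments": [
    [-1, [-0.012, 0, 0.035], [0, 0, 0]],
    [-1, [-0.035, 0, -0.01], [0, 0, 0]],
    [-1, [-0.035, 0, -0.01], [0, 0, 0]],
    [-1, [-0.01, 0, 0.03], [0, 0, 0]],
    [-1, [0, 0, 0], [0, 0, 0]],
    [-1, [0, 0, 0], [0, 0, 0]]
  ]
}}

```text
time: 32.7
tcp_pos: [0.6662, -0.0342, 0.0707]
tool_rot: [0.986, 0.043, 0.16, -0.008]
force: [5.2, 1.2, 5.2]
grip_width: 0.489
finger_force: 45.0
```

Contact with both the stop and the base. I'll release and retreat.

>>> {"api": "move_arm", "payload": {
  "increments": [
    [0.2, [0, 0, 0], [0, 0, 0]],
    [0.4, [0, 0, 0], [0, 0, 0]],
    [0.5, [0, 0, 0], [0, 0, 0]],
    [0.5, [0, 0, 0], [0, 0, 0]],
    [0.5, [0, 0, 0], [0, 0, 0]],
    [0.5, [0, 0, -0.3], [0, 0, 0]],
    [0.5, [0, 0, -0.6], [0, 0, 0]],
    [0.5, [0, 0, -0.8], [0, 0, 0]],
    [0.5, [0, 0, -0.8], [0, 0, 0]],
    [0.5, [0, 0, -0.3], [0, 0, 0]],
    [0.5, [0, 0, 0], [0, 0, 0]]
  ]
}}

```text
time: 33.8
tcp_pos: [0.6215, -0.0385, 0.2055]
tool_rot: [0.986, 0.043, 0.16, -0.008]
force: [-0.2, -0.7, 0.2]
grip_width: 0.75
finger_force: 0.0
```

Run:
```python
from h import *
c=cap('wrist','w13');leaned(c);wplates(c)
t=cap('top','t13'); h=cv2.cvtColor(t['img'],cv2.COLOR_RGB2HSV)
for us,vs in comps(t,cv2.inRange(h,(65,90,20),(95,255,255)),100): print('top',us.mean().round(),vs.mean().round(),len(us),rect(t,us,vs,.009))
plan((.455,.209,.11),10,0)
```

```text
leaned px 397.0 170.0 8486 slope 44.9 face z at x=0 75.9 x [-56.7  56.4] y [-115.5  -63.7] z [ 19.6 129.7] skew 10.6
leaned px 285.0 170.0 8060 slope 45.1 face z at x=0 74.3 x [-57.3  56.8] y [-21.1  20.3] z [ 17.2 127.6] skew 0.2
green 285.0 170.0 z 0.0884 (array([687.7, -31.6]), array([153.8,  62. ]), 5.0)
green 397.0 170.0 z 0.09 (array([ 699.4, -146.3]), array([158. ,  65.2]), 0.0)
green 14.0 316.0 z 0.0093 (array([521.9, 218.8]), array([33.5, 38.5]), 11.1)
top 332.0 130.0 110 (array([ 757.3, -121.1]), array([45.9, 45.5]), 6.2)
top 237.0 213.0 520 (array([458.2, 211.2]), array([156.3,  41. ]), 10.9)
top 400.0 241.0 414 (array([ 363.3, -354. ]), array([75.2, 76.3]), 87.8)
tcp [ 0.6202 -0.0381  0.2017] t 33.9 F [ 0.2  0.5 -0.9] w 0.753 ff 0.0
 joints [-0.16  0.26  0.16  1.97 -0.12  0.59 -1.41]
 turn deg [  0.69 -18.09  -4.99] norm [ 0.0076 -0.201  -0.0554] shift norm total [-2.396 -5.44   1.834]
```

View pics/w13.png

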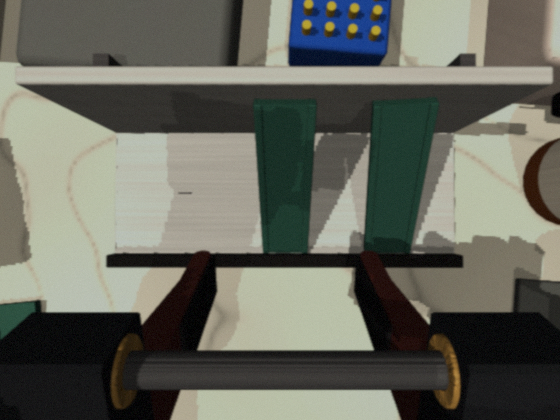

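Run:
```python
from h import *
for n in('w9','w11','w12','w13'):
    print(n);leaned(load(n))
```

```text
w9
leaned px 284.0 168.0 8113 slope 45.0 face z at x=0 74.4 x [-56.9  56.6] y [-121.8  -80.3] z [ 17.3 127.8] skew -0.0
w11
leaned px 413.0 122.0 11050 slope 44.9 face z at x=0 75.9 x [-56.2  56.7] y [-115.2  -63.6] z [ 19.6 129.7] skew 10.4
leaned px 285.0 188.0 16846 slope 47.6 face z at x=0 272.3 x [-74.1 -22.1] y [-17.8  24.1] z [191.4 244. ] skew -26.7
w12
leaned px 492.0 212.0 21097 slope 44.6 face z at x=0 75.9 x [-27.9  57.1] y [-112.   -62.3] z [ 48.  128.7] skew 20.3
leaned px 285.0 218.0 23503 slope 47.9 face z at x=0 79.7 x [-53.1  54.2] y [-21.6  20.4] z [ 20.6 134.8] skew 0.0
w13
leaned px 397.0 170.0 8486 slope 44.9 face z at x=0 75.9 x [-56.7  56.4] y [-115.5  -63.7] z [ 19.6 129.7] skew 10.6
leaned px 285.0 170.0 8060 slope 45.1 face z at x=0 74.3 x [-57.3  56.8] y [-21.1  20.3] z [ 17.2 127.6] skew 0.2
```

The wrist view shows plate B straight at (285,170). Plate C, at (400,175), was knocked askew before B was placed: it is turned about 10° and shifted 10 mm. I'll mend it by regripping along its edges, lifting and reseating.

Run:
```python
from h import *
plan((.630,-.128,.203),4.96,18)
plan((.6732,-.1244,.0706),4.96,18)
```

```text
tcp [ 0.6202 -0.0381  0.2017] t 33.9 F [ 0.2  0.5 -0.9] w 0.753 ff 0.0
 joints [-0.16  0.26  0.16  1.97 -0.12  0.59 -1.41]
 turn deg [-0.11 -0.1  -0.01] norm [-0.0012 -0.0011 -0.0001] shift norm total [ 0.046  1.809 -0.012]
tcp [ 0.6202 -0.0381  0.2017] t 33.9 F [ 0.2  0.5 -0.9] w 0.753 ff 0.0
 joints [-0.16  0.26  0.16  1.97 -0.12  0.59 -1.41]
 turn deg [-0.11 -0.1  -0.01] norm [-0.0012 -0.0011 -0.0001] shift norm total [0.052 1.812 2.774]
```

>>> {"api": "move_arm", "payload": {
  "increments": [
    [0.6, [0.01, 0.4, 0], [0, 0, 0]],
    [0.6, [0.01, 0.5, 0], [0, 0, 0]],
    [0.6, [0.01, 0.5, 0], [0, 0, 0]],
    [0.6, [0.01, 0.4, 0], [0, 0, 0]],
    [0.6, [0, 0, 0], [0, 0, 0]],
    [0.6, [0, 0, 0], [0, 0, 0]]
  ]
}}

```text
time: 34.5
tcp_pos: [0.6296, -0.1273, 0.2007]
tool_rot: [0.987, 0.042, 0.156, -0.008]
force: [-0.1, 0.7, 0.7]
grip_width: 0.803
finger_force: 0.0
```

Run:
```python
from h import *
plan((.6732,-.1244,.0706),4.96,18)
leaned(cap('wrist','w14'))
```

```text
tcp [ 0.6296 -0.1273  0.2007] t 34.5 F [-0.1  0.7  0.7] w 0.803 ff 0.0
 joints [ 0.01  0.3   0.15  1.92 -0.21  0.63 -1.18]
 turn deg [-0.13  0.05 -0.06] norm [-0.0015  0.0005 -0.0007] shift norm total [0.027 0.017 2.744]
leaned px 284.0 168.0 8503 slope 44.9 face z at x=0 76.0 x [-57.7  57. ] y [-116.1  -64.3] z [ 18.7 129.9] skew 10.1
leaned px 171.0 168.0 8637 slope 45.0 face z at x=0 74.4 x [-56.9  57.2] y [-22.7  20. ] z [ 17.8 127.6] skew 0.2
```

>>> {"api": "move_arm", "payload": {
  "increments": [
    [0.6, [0.02, 0.015, 0.5], [0, 0, 0]],
    [0.6, [0, 0, 0.6], [0, 0, 0]],
    [0.6, [0, 0, 0.6], [0, 0, 0]],
    [0.6, [0, 0, 0.5], [0, 0, 0]],
    [0.6, [0, 0, 0.35], [0, 0, 0]],
    [0.6, [0, 0, 0.15], [0, 0, 0]],
    [0.6, [0, 0, 0], [0, 0, 0]],
    [-1, [0, 0, 0], [0, 0, 0]],
    [-1, [0, 0, 0], [0, 0, 0]],
    [-1, [0, 0, 0], [0, 0, 0]],
    [-1, [0, 0, 0], [0, 0, 0]],
    [-1, [0, 0, 0], [0, 0, 0]],
    [-1, [0, 0, 0], [0, 0, 0]],
    [-1, [0, 0, 0], [0, 0, 0]]
  ],
  "force": 20
}}

```text
time: 35.95
tcp_pos: [0.674, -0.1307, 0.0766]
tool_rot: [0.986, 0.04, 0.159, -0.005]
force: [-5.6, -13.0, 11.1]
grip_width: 0.211
finger_force: 15.6
```

Run:
```python
from h import *
heldplate(cap('wrist','w15'),zmin=.005); leaned(load('w15')); plan((.6732,-.1244,.0706),4.96,18)
```

```text
n 38253 slope 44.6 pt(rel tcp mm) [25.1 16.3] X [-0.0501  0.0643] Z [-0.0564  0.0556] Y [-0.0086  0.1154]
leaned px 249.0 204.0 20133 slope 43.9 face z at x=0 75.9 x [-56.4  57.7] y [-107.5  -56.2] z [ 20.7 130.7] skew 16.3
leaned px 70.0 219.0 20661 slope 44.9 face z at x=0 74.2 x [-50.7  57.2] y [-23.   19.4] z [ 23.9 127.7] skew -12.7
tcp [ 0.6739 -0.1317  0.0769] t 36.0 F [ -7.1 -14.2  12.8] w 0.159 ff 20.3
 joints [ 0.06  0.53  0.09  1.91 -0.28  0.4  -1.11]
 turn deg [ 0.37 -0.35 -0.27] norm [ 0.0041 -0.0039 -0.0031] shift norm total [-0.041 -0.147  0.12 ]
```

The fingertips closed above the plate face because they were too shallow. I'll back off, measure again and go deeper.

>>> {"api": "move_arm", "payload": {
  "increments": [
    [-1, [0, 0, -0.2], [0, 0, 0]],
    [-1, [0, 0, -0.5], [0, 0, 0]],
    [-1, [0, 0, -0.5], [0, 0, 0]],
    [0.7, [0, 0, -0.6], [0, 0, 0]],
    [0.7, [0, 0, -0.5], [0, 0, 0]],
    [0.7, [0, 0, 0], [0, 0, 0]],
    [0.7, [0, 0, 0], [0, 0, 0]],
    [0.7, [0, 0, 0], [0, 0, 0]],
    [0.7, [0, 0, 0], [0, 0, 0]],
    [0.7, [0, 0, 0], [0, 0, 0]],
    [0.7, [0, 0, 0], [0, 0, 0]]
  ]
}}

```text
time: 37.1
tcp_pos: [0.6373, -0.1278, 0.1832]
tool_rot: [0.987, 0.043, 0.157, -0.008]
force: [0.3, 0.2, 0.1]
grip_width: 0.694
finger_force: 0.0
```

Run:
```python
from h import *
c=cap('wrist','w16');leaned(c)
P=cloud(c);a=np.radians(4.96);X=(P[...,0]-.6718)*np.cos(a)+(P[...,1]+.0335)*np.sin(a);Y=-(P[...,0]-.6718)*np.sin(a)+(P[...,1]+.0335)*np.cos(a)
h=cv2.cvtColor(c['img'],cv2.COLOR_RGB2HSV);m=(cv2.inRange(h,(60,70,15),(98,255,255))>0)&(P[...,2]>.01)
for x0 in(-45,-20,0,20,45):
    y=Y[m&(abs(X-x0/1000)<.004)&(Y<-.03)&(Y>-.17)]; print(x0,np.percentile(y*1000,[1,99]).round(1))
print(get_state()['tcp_pos'],get_state()['joints'].round(2))
```

```text
leaned px 268.0 176.0 9559 slope 43.9 face z at x=0 76.6 x [-58.4  56.9] y [-113.3  -47.7] z [ 19.5 131.5] skew 19.6
leaned px 162.0 174.0 9571 slope 45.1 face z at x=0 74.3 x [-56.  57.] y [-22.8  19.9] z [ 18.5 127.6] skew -1.2
-45 [-139.6  -38.3]
-20 [-108.6  -66.6]
0 [-103.1  -60. ]
20 [-96.9 -54.3]
45 [-90.4 -46.4]
[ 0.63736691 -0.12786995  0.18337489] [ 0.02  0.34  0.15  1.92 -0.22  0.59 -1.17]
```

```bash
cat > al.py <<'E'
from h import *
a=np.radians(4.96);Rs=R.from_euler('z',4.96,degrees=True)
def go(phi,sx,sy,z,pitch=18,back=0,o=(.6718,-.0335)):
    n=Rs.apply([-.7071,0,.7071]); T0=Rs*R.from_euler('x',180,degrees=True)*R.from_euler('y',pitch,degrees=True)
    T=R.from_rotvec(n*np.radians(phi))*T0
    pos=np.array([o[0],o[1],0])+Rs.apply([sx,sy,z])-T.apply([0,0,back])
    s=get_state();R0=R.from_quat(s['tool_rot'])
    print('target',pos.round(4),'tcp',s['tcp_pos'].round(4),'turn',((R0.inv()*T).as_rotvec()/(np.pi/2)).round(4),'shift after turn',(T.inv().apply(pos-s['tcp_pos'])/.05).round(3))
E
python3 - <<'E'
from al import *
go(12,.000,-.0815,.060,back=.11); go(12,.000,-.0815,.060)
E
```

```text
target [ 0.6433 -0.1074  0.1638] tcp [ 0.6374 -0.1279  0.1834] turn [-0.0616 -0.0009 -0.1191] shift after turn [ 0.103 -0.425  0.38 ]
target [ 0.6788 -0.1147  0.06  ] tcp [ 0.6374 -0.1279  0.1834] turn [-0.0616 -0.0009 -0.1191] shift after turn [ 0.103 -0.425  2.58 ]
```

>>> {"api": "move_arm", "payload": {
  "increments": [
    [0.45, [0, 0, 0], [-0.031, 0, -0.06]],
    [0.45, [0, 0, 0], [-0.031, 0, -0.06]],
    [0.45, [0.1, -0.42, 0], [0, 0, 0]],
    [0.45, [0, 0, 0], [0, 0, 0]],
    [0.45, [0, 0, 0], [0, 0, 0]]
  ]
}}

```text
time: 37.65
tcp_pos: [0.6373, -0.1062, 0.1823]
tool_rot: [0.977, 0.128, 0.159, 0.055]
force: [-0.8, -1.4, 0.5]
grip_width: 0.723
finger_force: 0.0
```

Run:
```python
from al import *
go(12,.000,-.0815,.060)
c=cap('wrist','w17');leaned(c)
```

```text
target [ 0.6788 -0.1147  0.06  ] tcp [ 0.6373 -0.1062  0.1823] turn [ 0.0006 -0.0015  0.0013] shift after turn [-0.005 -0.004  2.589]
leaned px 180.0 160.0 10544 slope 45.0 face z at x=0 74.4 x [-56.6  57. ] y [-22.   19.9] z [ 17.5 127.8] skew -0.2
leaned px 287.0 179.0 9567 slope 43.9 face z at x=0 76.4 x [-58.3  56.9] y [-111.9  -47.6] z [ 19.6 131.5] skew 19.5
```

View pics/w17.png

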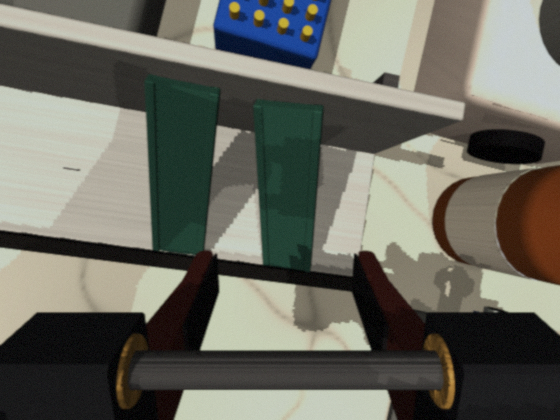

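Plate C now lines up with the fingers at px (288,185), with plate B clear to the left at (183,165). I'll go down past the face and grip.

>>> {"api": "move_arm", "payload": {
  "increments": [
    [0.45, [0, 0, 0.5], [0, 0, 0]],
    [0.45, [0, 0, 0.6], [0, 0, 0]],
    [0.45, [0, 0, 0.5], [0, 0, 0]],
    [0.45, [0, 0, 0.4], [0, 0, 0]],
    [0.45, [0, 0, 0.3], [0, 0, 0]],
    [0.45, [0, 0, 0.2], [0, 0, 0]],
    [0.45, [0, 0, 0.09], [0, 0, 0]],
    [0.45, [0, 0, 0], [0, 0, 0]]
  ]
}}

```text
time: 38.5
tcp_pos: [0.6794, -0.1154, 0.0601]
tool_rot: [0.977, 0.127, 0.159, 0.055]
force: [-0.3, 0.8, -0.4]
grip_width: 0.726
finger_force: 0.0
```

>>> {"api": "move_arm", "payload": {
  "increments": [
    [-1, [0, 0, 0], [0, 0, 0]],
    [-1, [0, 0, 0], [0, 0, 0]],
    [-1, [0, 0, 0], [0, 0, 0]],
    [-1, [0, 0, 0], [0, 0, 0]],
    [-1, [0, 0, 0], [0, 0, 0]],
    [-1, [0, 0, 0], [0, 0, 0]]
  ],
  "force": 45
}}

```text
time: 39.1
tcp_pos: [0.68, -0.1153, 0.061]
tool_rot: [0.977, 0.128, 0.16, 0.055]
force: [0.3, -1.0, 5.0]
grip_width: 0.494
finger_force: 45.0
```

>>> {"api": "move_arm", "payload": {
  "increments": [
    [-1, [0.03, 0, -0.1], [0, 0, 0]],
    [-1, [0.06, 0, -0.2], [0, 0, 0]],
    [-1, [0.09, 0, -0.3], [0, 0, 0]],
    [-1, [0.09, 0, -0.3], [0, 0, 0]],
    [-1, [0, 0, 0], [0.03, 0, 0.06]],
    [-1, [0, 0, 0], [0.03, 0, 0.06]],
    [-1, [0, 0, 0], [0, 0.04, 0]],
    [-1, [0, 0, 0], [0, 0, 0]],
    [-1, [0, 0, 0], [0, 0, 0]]
  ]
}}

```text
time: 40.0
tcp_pos: [0.6765, -0.1083, 0.1072]
tool_rot: [0.981, 0.042, 0.188, -0.008]
force: [0.2, 0.6, -1.9]
grip_width: 0.494
finger_force: 45.0
```

Run:
```python
from h import *
c=cap('wrist','w18');leaned(c);heldplate(c,zmin=.02)
slot2(-.1,.0005,.1,21.6,off=(.0028,-.0086))
```

```text
leaned px 284.0 221.0 26084 slope 47.1 face z at x=0 126.2 x [-43.9  52.2] y [-95.1 -53.6] z [ 77.6 180.1] skew 2.3
leaned px 138.0 219.0 14980 slope 45.0 face z at x=0 74.4 x [-30.5  57.5] y [-22.8  20. ] z [ 43.8 128.2] skew -2.2
n 40999 slope 62.1 pt(rel tcp mm) [26.2 35.8] X [-0.0435  0.058 ] Z [-0.0626  0.0921] Y [-0.0204  0.0937]
target [ 0.6815 -0.133   0.091 ]
tcp [ 0.6772 -0.1079  0.1073] t 40.05 F [ 0.5  0.2 -1. ] w 0.495 ff 45.0
 joints [ 0.06  0.47  0.05  1.94 -0.25  0.37 -1.17]
 turn deg [ 0.07 -0.1   0.03] norm [ 0.0007 -0.0012  0.0003] shift norm total [-0.081  0.508  0.32 ]
```

>>> {"api": "move_arm", "payload": {
  "increments": [
    [-1, [-0.05, 0, 0], [0, 0.022, 0]],
    [-1, [0, 0.2, 0], [0, 0, 0]],
    [-1, [0, 0.3, 0], [0, 0, 0]],
    [-1, [0, 0, 0], [0, 0, 0]],
    [-1, [0, 0, 0], [0, 0, 0]]
  ]
}}

```text
time: 40.55
tcp_pos: [0.6772, -0.134, 0.1059]
tool_rot: [0.978, 0.042, 0.205, -0.008]
force: [-0.1, -0.6, -2.9]
grip_width: 0.493
finger_force: 45.0
```

Run:
```python
from h import *
c=cap('wrist','w19');leaned(c)
slot2(-.1,.0005,.1,23.6,off=(.007,-.0115))
slot2(-.1,.0005,.075,23.6,off=(.007,-.0115))
# lower end of the held plate: green points, in stand frame
P=cloud(c);a=np.radians(4.96);X=(P[...,0]-.6718)*np.cos(a)+(P[...,1]+.0335)*np.sin(a);Y=-(P[...,0]-.6718)*np.sin(a)+(P[...,1]+.0335)*np.cos(a)
h=cv2.cvtColor(c['img'],cv2.COLOR_RGB2HSV);m=(cv2.inRange(h,(60,60,10),(98,255,255))>0)&(abs(Y+.1)<.015)&(P[...,2]>.03)
q=np.stack([X[m],P[m][:,2]],1)*1000; s=q@[np.cos(np.radians(49)),np.sin(np.radians(49))]
i=np.argsort(s); print('low end',q[i[:40]].mean(0).round(1),'up end',q[i[-40:]].mean(0).round(1),'len',(s[i[-20]]-s[i[20]]).round(1))
```

```text
leaned px 284.0 221.0 26115 slope 49.2 face z at x=0 127.5 x [-44.3  48.5] y [-120.7  -79.3] z [ 75.1 180.3] skew 2.7
leaned px 89.0 219.0 16074 slope 45.1 face z at x=0 74.3 x [-29.5  57.2] y [-23.   20.2] z [ 44.6 128.2] skew 0.6
target [ 0.6791 -0.1332  0.0867]
tcp [ 0.6772 -0.1331  0.1058] t 40.6 F [-0.5 -0.9 -2.4] w 0.496 ff 45.0
 joints [ 0.16  0.47 -0.01  1.95 -0.28  0.33 -1.09]
 turn deg [ 0.06 -0.09 -0.  ] norm [ 0.0007 -0.001  -0.    ] shift norm total [-0.117  0.006  0.366]
target [ 0.6791 -0.1332  0.0617]
tcp [ 0.6772 -0.1331  0.1058] t 40.6 F [-0.5 -0.9 -2.4] w 0.496 ff 45.0
 joints [ 0.16  0.47 -0.01  1.95 -0.28  0.33 -1.09]
 turn deg [ 0.06 -0.09 -0.  ] norm [ 0.0007 -0.001  -0.    ] shift norm total [-0.317  0.006  0.824]
low end [-47.2  69. ] up end [ 45.6 178. ] len 142.9
```

>>> {"api": "move_arm", "payload": {
  "increments": [
    [-1, [-0.06, 0, 0.2], [0, 0, 0]],
    [-1, [-0.08, 0, 0.2], [0, 0, 0]],
    [-1, [-0.07, 0, 0.18], [0, 0, 0]],
    [-1, [-0.06, 0, 0.13], [0, 0, 0]],
    [-1, [-0.03, 0, 0.07], [0, 0, 0]],
    [-1, [0, 0, 0], [0, 0, 0]],
    [-1, [0, 0, 0], [0, 0, 0]]
  ]
}}

```text
time: 41.3
tcp_pos: [0.68, -0.1333, 0.0644]
tool_rot: [0.978, 0.042, 0.206, -0.008]
force: [4.2, 1.0, 0.1]
grip_width: 0.496
finger_force: 45.0
```

Run:
```python
from h import *
c=cap('wrist','w20');leaned(c)
slot2(-.1,-.0038,.0718,23.6,off=(.007,-.0115))
```

```text
leaned px 53.0 222.0 19078 slope 45.0 face z at x=0 74.2 x [-26.   56.5] y [-23.1  19.2] z [ 48.4 127.8] skew -22.5
leaned px 284.0 220.0 26235 slope 49.3 face z at x=0 82.9 x [-41.4  51.5] y [-120.3  -78.9] z [ 33.8 139.1] skew 2.8
target [ 0.6749 -0.1336  0.0585]
tcp [ 0.6799 -0.1333  0.0645] t 41.35 F [ 4.7  1.2 -0.6] w 0.497 ff 45.0
 joints [ 0.18  0.54 -0.04  1.96 -0.29  0.24 -1.06]
 turn deg [ 0.1  -0.23 -0.  ] norm [ 0.0011 -0.0025 -0.0001] shift norm total [-0.141 -0.003  0.071]
```

>>> {"api": "move_arm", "payload": {
  "increments": [
    [-1, [-0.014, 0, 0.032], [0, 0, 0]],
    [-1, [-0.014, 0, 0.032], [0, 0, 0]],
    [-1, [0, 0, 0], [0, 0, 0]],
    [-1, [0, 0, 0], [0, 0, 0]]
  ]
}}

```text
time: 41.75
tcp_pos: [0.6816, -0.1334, 0.0628]
tool_rot: [0.977, 0.042, 0.208, -0.008]
force: [5.2, 1.4, 6.1]
grip_width: 0.498
finger_force: 45.0
```

>>> {"api": "move_arm", "payload": {
  "increments": [
    [0.2, [0, 0, 0], [0, 0, 0]],
    [0.4, [0, 0, 0], [0, 0, 0]],
    [0.5, [0, 0, 0], [0, 0, 0]],
    [0.5, [0, 0, 0], [0, 0, 0]],
    [0.5, [0, 0, 0], [0, 0, 0]],
    [0.5, [0, 0, -0.3], [0, 0, 0]],
    [0.5, [0, 0, -0.6], [0, 0, 0]],
    [0.5, [0, 0, -0.8], [0, 0, 0]],
    [0.5, [0, 0, -0.8], [0, 0, 0]],
    [0.5, [0, 0, -0.3], [0, 0, 0]],
    [0.5, [0, 0, 0], [0, 0, 0]]
  ]
}}

```text
time: 42.85
tcp_pos: [0.6233, -0.1387, 0.1919]
tool_rot: [0.977, 0.042, 0.208, -0.008]
force: [0.4, -0.4, -0.1]
grip_width: 0.746
finger_force: 0.0
```

Run:
```python
from h import *
c=cap('wrist','w21');leaned(c)
s=get_state();print(s['tcp_pos'],s['joints'].round(2))
plan((.455,.209,.11),10,0)
```

```text
leaned px 285.0 174.0 8944 slope 46.5 face z at x=0 74.5 x [-54.2  56.3] y [-122.4  -80.7] z [ 17.4 130.4] skew -0.0
leaned px 156.0 175.0 9243 slope 45.1 face z at x=0 74.4 x [-55.9  55.8] y [-22.8  20. ] z [ 17.9 127.6] skew -1.3
[ 0.62292958 -0.13815895  0.18976578] [ 0.15  0.28  0.02  2.01 -0.25  0.46 -1.11]
tcp [ 0.6229 -0.1382  0.1898] t 42.9 F [ 0.3 -0.5 -0.8] w 0.744 ff 0.0
 joints [ 0.15  0.28  0.02  2.01 -0.25  0.46 -1.11]
 turn deg [  1.17 -23.82  -4.99] norm [ 0.013  -0.2646 -0.0555] shift norm total [-2.102 -7.421  1.595]
```

The slope is 46.5°, so the lower end sits about 3 mm off the stop. I'll press the top end down with closed fingertips so the foot slides home.

>>> {"api": "move_arm", "payload": {
  "increments": [
    [-1, [0, 0, 0], [0, -0.088, 0]],
    [-1, [0, 0, 0], [0, -0.088, 0]],
    [-1, [0, 0, 0], [0, -0.088, 0]],
    [-1, [0.4, 0, 0], [0, 0, 0]],
    [-1, [0.5, 0, 0], [0, 0, 0]],
    [-1, [0.5, 0, 0], [0, 0, 0]],
    [-1, [0.4, 0, 0], [0, 0, 0]],
    [-1, [0, 0, 0], [0, 0, 0]],
    [-1, [0, 0, 0], [0, 0, 0]],
    [-1, [0, 0, 0], [0, 0, 0]]
  ],
  "force": 10
}}

```text
time: 43.9
tcp_pos: [0.7112, -0.1307, 0.1874]
tool_rot: [0.999, 0.043, -0.001, 0.001]
force: [-0.6, 0.5, -0.2]
grip_width: 0.004
finger_force: 0.0
```

Run:
```python
from h import *
plan((.7224,-.131,.135),4.96,0)
leaned(cap('scene','sc22'))
```

```text
tcp [ 0.7112 -0.1307  0.1874] t 43.9 F [-0.6  0.5 -0.2] w 0.004 ff 0.0
 joints [ 0.    0.59  0.14  1.46 -0.09  1.1  -1.32]
 turn deg [ 0.06  0.17 -0.07] norm [ 0.0007  0.0019 -0.0008] shift norm total [0.222 0.026 1.047]
leaned px 210.0 224.0 150 slope 46.8 face z at x=0 74.4 x [-53.1  40.1] y [-120.2  -78. ] z [ 17.6 117.7] skew 1.7
leaned px 226.0 242.0 188 slope 45.2 face z at x=0 74.3 x [-56.5  39.7] y [-19.6  23.5] z [ 17.7 114. ] skew 2.4
```

>>> {"api": "move_arm", "payload": {
  "increments": [
    [-1, [0.22, 0.02, 0.3], [0, 0, 0]],
    [-1, [0, 0, 0.4], [0, 0, 0]],
    [-1, [0, 0, 0.25], [0, 0, 0]],
    [-1, [0, 0, 0.05], [0, 0, 0]],
    [-1, [0, 0, 0.05], [0, 0, 0]],
    [-1, [0, 0, 0], [0, 0, 0]]
  ]
}}

```text
time: 44.55
tcp_pos: [0.7236, -0.1307, 0.1367]
tool_rot: [0.999, 0.043, 0.0, 0.001]
force: [0.1, -1.1, 0.0]
grip_width: 0.007
finger_force: 0.0
```

>>> {"api": "move_arm", "payload": {
  "increments": [
    [-1, [0, 0, 0.05], [0, 0, 0]],
    [-1, [0, 0, 0.05], [0, 0, 0]],
    [-1, [0, 0, 0.04], [0, 0, 0]],
    [-1, [0, 0, 0], [0, 0, 0]]
  ]
}}

```text
time: 44.95
tcp_pos: [0.7238, -0.1305, 0.1293]
tool_rot: [0.999, 0.043, 0.0, 0.001]
force: [0.3, 0.7, 0.2]
grip_width: 0.007
finger_force: 0.5
```

>>> {"api": "move_arm", "payload": {
  "increments": [
    [-1, [0, 0, 0.04], [0, 0, 0]],
    [-1, [0, 0, 0.03], [0, 0, 0]],
    [-1, [0, 0, 0], [0, 0, 0]]
  ]
}}

```text
time: 45.25
tcp_pos: [0.7243, -0.1306, 0.1271]
tool_rot: [0.999, 0.043, 0.001, 0.001]
force: [-2.1, 1.0, 7.3]
grip_width: 0.005
finger_force: 3.9
```

>>> {"api": "move_arm", "payload": {
  "increments": [
    [-1, [0, 0, 0.03], [0, 0, 0]],
    [-1, [0, 0, 0.03], [0, 0, 0]],
    [-1, [0, 0, 0], [0, 0, 0]]
  ]
}}

```text
time: 45.55
tcp_pos: [0.7246, -0.1306, 0.1264]
tool_rot: [0.999, 0.043, 0.001, 0.001]
force: [-5.9, 0.6, 19.3]
grip_width: 0.006
finger_force: 9.5
```

>>> {"api": "move_arm", "payload": {
  "increments": [
    [-1, [-0.03, 0, 0], [0, 0, 0]],
    [-1, [-0.03, 0, 0.01], [0, 0, 0]],
    [-1, [-0.03, 0, 0.01], [0, 0, 0]],
    [-1, [0, 0, 0], [0, 0, 0]]
  ]
}}

```text
time: 45.95
tcp_pos: [0.724, -0.1306, 0.1266]
tool_rot: [0.999, 0.043, 0.006, 0.001]
force: [4.8, 1.5, 14.9]
grip_width: 0.008
finger_force: 7.4
```

Run:
```python
from h import *
leaned(cap('scene','sc23'));leaned(cap('wrist','w23'))
```

```text
leaned px 214.0 225.0 142 slope 44.7 face z at x=0 73.6 x [-59.3  28.7] y [-120.7  -77.2] z [ 15.8 103.8] skew 11.5
leaned px 226.0 242.0 189 slope 45.0 face z at x=0 74.6 x [-55.8  39.6] y [-19.5  22.9] z [ 19.  115.1] skew -1.5
leaned px 119.0 289.0 4771 slope 45.1 face z at x=0 74.2 x [-57.4  45.2] y [-23.1  19. ] z [ 16.8 121. ] skew -6.8
leaned px 253.0 275.0 428 slope 44.5 face z at x=0 75.8 x [ 3.9 45.9] y [-90. -81.] z [ 80.  121.3] skew -5.7
leaned px 317.0 275.0 442 slope 44.4 face z at x=0 75.8 x [ 5.5 51. ] y [-122.8 -113.2] z [ 81.1 134.8] skew 6.0
leaned px 285.0 306.0 83 slope 56.5 face z at x=0 85.7 x [-57.   53.8] y [-102.8 -101.2] z [ 17.2 182. ] skew 0.7
```

The plate is now at about 45° with its foot at the stop. I'll lift off and go to plate A.

>>> {"api": "move_arm", "payload": {
  "increments": [
    [-1, [0.02, 0, -0.1], [0, 0, 0]],
    [-1, [0, 0, -0.3], [0, 0, 0]],
    [-1, [0, 0, -0.6], [0, 0, 0]],
    [-1, [0, 0, -0.5], [0, 0, 0]],
    [0.5, [-0.7, 0, 0], [0, 0, 0]],
    [0.5, [-0.7, 0, 0], [0, 0, 0]],
    [0.5, [-0.7, 0, 0], [0, 0, 0]],
    [0.5, [0, 0, 0], [0, 0, 0]],
    [0.5, [0, 0, 0], [0, 0, 0]]
  ]
}}

```text
time: 46.95
tcp_pos: [0.6149, -0.1399, 0.1972]
tool_rot: [0.999, 0.043, -0.0, 0.001]
force: [0.4, -0.7, 0.7]
grip_width: 0.421
finger_force: 0.0
```

Run:
```python
from h import *
leaned(cap('wrist','w24'));leaned(cap('scene','sc24'))
plan((.455,.209,.11),10.5,0)
```

```text
leaned px 136.0 87.0 10519 slope 45.0 face z at x=0 74.4 x [-57.1  57.9] y [-22.8  19.8] z [ 17.4 127.9] skew 0.3
leaned px 285.0 87.0 10115 slope 44.8 face z at x=0 74.3 x [-57.6  58. ] y [-122.4  -80.9] z [ 16.9 127.6] skew -0.0
leaned px 211.0 224.0 175 slope 44.9 face z at x=0 74.0 x [-58.8  39. ] y [-121.1  -78.6] z [ 16.4 115. ] skew 7.7
leaned px 226.0 242.0 186 slope 45.2 face z at x=0 74.2 x [-55.1  39.1] y [-19.4  22.6] z [ 19.7 113.9] skew 2.3
tcp [ 0.6164 -0.1394  0.197 ] t 47.05 F [-0.3  0.3  0.2] w 0.512 ff 0.0
 joints [ 0.01  0.43  0.15  1.7  -0.07  1.02 -1.3 ]
 turn deg [ 0.07 -0.01 -5.55] norm [ 0.0008 -0.0001 -0.0617] shift norm total [-1.905 -7.439  1.74 ]
```

>>> {"api": "move_arm", "payload": {
  "increments": [
    [0.5, [0, 0, 0], [0, 0, -0.062]],
    [0.5, [-0.19, -0.7, 0], [0, 0, 0]],
    [0.5, [-0.19, -0.74, 0], [0, 0, 0]],
    [0.5, [-0.19, -0.74, 0], [0, 0, 0]],
    [0.5, [-0.19, -0.74, 0], [0, 0, 0]],
    [0.5, [-0.19, -0.74, 0], [0, 0, 0]],
    [0.5, [-0.19, -0.74, 0], [0, 0, 0]],
    [0.5, [-0.19, -0.74, 0], [0, 0, 0]],
    [0.5, [-0.19, -0.74, 0], [0, 0, 0]],
    [0.5, [-0.19, -0.74, 0], [0, 0, 0]],
    [0.5, [-0.19, -0.74, 0], [0, 0, 0]],
    [0.5, [0, 0, 0.5], [0, 0, 0]],
    [0.5, [0, 0, 0.7], [0, 0, 0]],
    [0.5, [0, 0, 0.5], [0, 0, 0]],
    [0.5, [0, 0, 0], [0, -0.083, 0]],
    [0.5, [0, 0, 0], [0, -0.083, 0]],
    [0.5, [0, 0, 0], [0, -0.083, 0]],
    [0.5, [0, 0, 0], [0, -0.084, 0]],
    [0.5, [0, 0, 0], [0, 0, 0]],
    [0.5, [0, 0, 0], [0, 0, 0]]
  ]
}}

```text
time: 49.05
tcp_pos: [0.4554, 0.2052, 0.1101]
tool_rot: [0.962, 0.088, -0.257, 0.024]
force: [1.1, 0.0, 0.6]
grip_width: 0.751
finger_force: 0.0
```

Run:
```python
from h import *
c=cap('wrist','w25'); wplates(c)
plan((.4555,.209,.0075),10.8,-30)
```

```text
green 273.0 102.0 z 0.0094 (array([460.6, 210.9]), array([159.4,  42.8]), 10.8)
tcp [0.4549 0.2052 0.1109] t 49.1 F [ 0.3 -0.5  0.3] w 0.752 ff 0.0
 joints [-0.41  0.63 -0.07  1.7  -0.11  1.32 -1.81]
 turn deg [-0.08 -0.08 -0.27] norm [-0.0009 -0.0009 -0.003 ] shift norm total [ 1.057 -0.073  1.778]
```

>>> {"api": "move_arm", "payload": {
  "increments": [
    [0.5, [0.25, -0.093, 0.42], [0, 0, -0.003]],
    [0.5, [0.25, 0, 0.42], [0, 0, 0]],
    [0.5, [0.25, 0, 0.42], [0, 0, 0]],
    [0.5, [0.18, 0, 0.3], [0, 0, 0]],
    [0.5, [0.13, 0, 0.22], [0, 0, 0]],
    [0.5, [0, 0, 0], [0, 0, 0]],
    [0.5, [0, 0, 0], [0, 0, 0]]
  ]
}}

```text
time: 49.8
tcp_pos: [0.4557, 0.2098, 0.0084]
tool_rot: [0.962, 0.09, -0.257, 0.024]
force: [-0.1, -0.2, 0.2]
grip_width: 0.752
finger_force: 0.0
```

>>> {"api": "move_arm", "payload": {
  "increments": [
    [0.5, [0.005, 0, 0.015], [0, 0, 0]],
    [-1, [0, 0, 0], [0, 0, 0]],
    [-1, [0, 0, 0], [0, 0, 0]],
    [-1, [0, 0, 0], [0, 0, 0]],
    [-1, [0, 0, 0], [0, 0, 0]],
    [-1, [0, 0, 0], [0, 0, 0]],
    [-1, [0, 0, 0], [0, 0, 0]]
  ],
  "force": 45
}}

```text
time: 50.5
tcp_pos: [0.4554, 0.2097, 0.0072]
tool_rot: [0.962, 0.09, -0.258, 0.024]
force: [-0.1, 0.3, 3.8]
grip_width: 0.486
finger_force: 45.0
```

>>> {"api": "move_arm", "payload": {
  "increments": [
    [-1, [-0.1, 0, -0.17], [0, 0, 0]],
    [-1, [-0.3, 0, -0.52], [0, 0, 0]],
    [-1, [-0.34, 0, -0.59], [0, 0, 0]],
    [-1, [-0.34, 0, -0.59], [0, 0, 0]],
    [-1, [-0.34, 0, -0.59], [0, 0, 0]],
    [-1, [-0.34, 0, -0.59], [0, 0, 0]],
    [-1, [0, 0, 0], [0, 0.083, 0]],
    [-1, [0, 0, 0], [0, 0.083, 0]],
    [-1, [0, 0, 0], [0, 0.083, 0]],
    [-1, [0, 0, 0], [0, 0.084, 0]],
    [-1, [0.2, 0.3, 0], [0, 0, 0.065]],
    [-1, [0.43, 0.58, 0], [0, 0, 0]],
    [-1, [0.43, 0.58, 0], [0, 0, 0]],
    [-1, [0.43, 0.58, 0], [0, 0, 0]],
    [-1, [0.43, 0.58, 0], [0, 0, 0]],
    [-1, [0.43, 0.58, 0], [0, 0, 0]],
    [-1, [0, 0, 0], [0, 0.067, 0]],
    [-1, [0, 0, 0], [0, 0.067, 0]],
    [-1, [0, 0, 0], [0, 0.067, 0]],
    [-1, [0, 0, 0], [0, 0, 0]]
  ]
}}

```text
time: 52.5
tcp_pos: [0.5829, 0.0601, 0.1811]
tool_rot: [0.987, 0.042, 0.154, -0.007]
force: [-0.7, -0.4, -2.6]
grip_width: 0.492
finger_force: 45.0
```

Run:
```python
from h import *
slot2(.1,.0005,.13,18)
c=cap('wrist','w26');heldplate(c)
```

```text
target [0.6588 0.0657 0.1284]
tcp [0.5829 0.0601 0.1811] t 52.5 F [-0.7 -0.4 -2.6] w 0.492 ff 45.0
 joints [-0.28  0.23  0.05  2.06  0.06  0.54 -1.77]
 turn deg [ 0.01  0.21 -0.09] norm [ 0.0001  0.0023 -0.001 ] shift norm total [1.122 0.019 1.472]
n 24279 slope 47.5 pt(rel tcp mm) [29.5 36.2] X [-0.0509  0.0581] Z [-0.0517  0.0977] Y [-0.0217  0.0204]
```

>>> {"api": "move_arm", "payload": {
  "increments": [
    [-1, [0.26, 0.005, 0.37], [0, 0.002, 0]],
    [-1, [0.26, 0.005, 0.37], [0, 0, 0]],
    [-1, [0.26, 0.005, 0.37], [0, 0, 0]],
    [-1, [0.26, 0.005, 0.37], [0, 0, 0]],
    [-1, [0, 0, 0], [0, 0, 0]],
    [-1, [0, 0, 0], [0, 0, 0]]
  ]
}}

```text
time: 53.15
tcp_pos: [0.66, 0.0664, 0.1284]
tool_rot: [0.987, 0.042, 0.157, -0.007]
force: [-0.4, -0.6, -2.3]
grip_width: 0.487
finger_force: 45.0
```

Run:
```python
from h import *
slot2(.1,-.0005,.073,18)
c=cap('wrist','w27');leaned(c)
```

```text
target [0.6578 0.0657 0.0714]
tcp [0.66   0.0664 0.1284] t 53.15 F [-0.4 -0.6 -2.3] w 0.487 ff 45.0
 joints [-0.25  0.42  0.05  1.94  0.04  0.47 -1.73]
 turn deg [-0.02 -0.1  -0.1 ] norm [-0.0002 -0.0011 -0.0011] shift norm total [-0.394  0.011  1.069]
leaned px 285.0 215.0 24445 slope 48.1 face z at x=0 134.6 x [-51.3  56.4] y [ 79.2 121.3] z [ 77.8 192.8] skew 0.0
leaned px 459.0 222.0 13460 slope 45.0 face z at x=0 74.1 x [-46.1  57.5] y [-21.   21.6] z [ 27.7 128.2] skew -0.2
leaned px 543.0 300.0 1675 slope 43.9 face z at x=0 72.2 x [-59.7  -8.5] y [-108.4  -78.9] z [13.9 59.1] skew 18.0
```

>>> {"api": "move_arm", "payload": {
  "increments": [
    [-1, [-0.045, 0.011, -0.01], [0, 0, 0]],
    [-1, [-0.09, 0, 0.27], [0, 0, 0]],
    [-1, [-0.09, 0, 0.27], [0, 0, 0]],
    [-1, [-0.09, 0, 0.27], [0, 0, 0]],
    [-1, [-0.05, 0, 0.16], [0, 0, 0]],
    [-1, [-0.03, 0, 0.1], [0, 0, 0]],
    [-1, [0, 0, 0], [0, 0, 0]],
    [-1, [0, 0, 0], [0, 0, 0]]
  ]
}}

```text
time: 54.0
tcp_pos: [0.6579, 0.0657, 0.0723]
tool_rot: [0.986, 0.042, 0.158, -0.007]
force: [0.4, -0.2, -1.1]
grip_width: 0.493
finger_force: 45.0
```

Run:
```python
from h import *
slot2(.1,-.0028,.0708,18)
c=cap('wrist','w28');leaned(c)
```

```text
target [0.6555 0.0655 0.0692]
tcp [0.6579 0.0657 0.0723] t 54.0 F [ 0.4 -0.2 -1.1] w 0.493 ff 45.0
 joints [-0.25  0.5   0.05  1.98  0.05  0.35 -1.74]
 turn deg [-0.03 -0.24 -0.1 ] norm [-0.0003 -0.0027 -0.0011] shift norm total [-0.064  0.001  0.044]
leaned px 505.0 221.0 17365 slope 45.0 face z at x=0 74.0 x [-30.7  57. ] y [-20.1  21.9] z [ 42.9 128. ] skew 18.0
leaned px 285.0 214.0 24513 slope 48.1 face z at x=0 81.0 x [-52.8  54.4] y [ 78.8 120.8] z [ 22.4 136.9] skew 0.3
```

>>> {"api": "move_arm", "payload": {
  "increments": [
    [-1, [-0.012, 0, 0.035], [0, 0, 0]],
    [-1, [-0.035, 0, -0.01], [0, 0, 0]],
    [-1, [-0.035, 0, -0.01], [0, 0, 0]],
    [-1, [-0.01, 0, 0.03], [0, 0, 0]],
    [-1, [0, 0, 0], [0, 0, 0]],
    [-1, [0, 0, 0], [0, 0, 0]]
  ]
}}

```text
time: 54.65
tcp_pos: [0.6549, 0.0655, 0.0693]
tool_rot: [0.986, 0.042, 0.159, -0.007]
force: [1.7, -0.6, 1.1]
grip_width: 0.488
finger_force: 45.0
```

>>> {"api": "move_arm", "payload": {
  "increments": [
    [-1, [-0.03, 0, -0.01], [0, 0, 0]],
    [-1, [-0.008, 0, 0.025], [0, 0, 0]],
    [-1, [-0.02, 0, -0.005], [0, 0, 0]],
    [-1, [0, 0, 0], [0, 0, 0]]
  ]
}}

```text
time: 55.05
tcp_pos: [0.6544, 0.0655, 0.0694]
tool_rot: [0.986, 0.042, 0.161, -0.008]
force: [6.3, -0.5, 4.8]
grip_width: 0.494
finger_force: 45.0
```

In contact with both. I'll release and retreat.

>>> {"api": "move_arm", "payload": {
  "increments": [
    [0.2, [0, 0, 0], [0, 0, 0]],
    [0.4, [0, 0, 0], [0, 0, 0]],
    [0.5, [0, 0, 0], [0, 0, 0]],
    [0.5, [0, 0, 0], [0, 0, 0]],
    [0.5, [0, 0, 0], [0, 0, 0]],
    [0.5, [0, 0, -0.3], [0, 0, 0]],
    [0.5, [0, 0, -0.6], [0, 0, 0]],
    [0.5, [0, 0, -0.8], [0, 0, 0]],
    [0.5, [0, 0, -0.8], [0, 0, 0]],
    [0.5, [0, 0, -0.3], [0, 0, 0]],
    [0.5, [0, 0, 0], [0, 0, 0]]
  ]
}}

```text
time: 56.15
tcp_pos: [0.6086, 0.0615, 0.2035]
tool_rot: [0.986, 0.042, 0.161, -0.008]
force: [-0.8, 1.4, -0.2]
grip_width: 0.75
finger_force: 0.0
```

Run:
```python
from h import *
c=cap('wrist','w29');leaned(c); d=cap('scene','sc29'); leaned(d)
P=cloud(d);h=cv2.cvtColor(d['img'],cv2.COLOR_RGB2HSV)
m=np.zeros(h.shape[:2],bool);m[150:215,190:290]=1
for us,vs in comps(d,(cv2.inRange(h,(100,120,40),(125,255,255))>0)&m,4): print('cyl',us.mean(),vs.mean(),np.nanmean(P[vs,us],0).round(3))
m=np.zeros(h.shape[:2],bool);m[280:330,285:335]=1
for us,vs in comps(d,m&(h[...,2]<50)&(P[...,2]>.15),8): print('knob scene',len(us),us.mean(),vs.mean(),np.nanmean(P[vs,us],0).round(4),np.nanmin(P[vs,us],0).round(4),np.nanmax(P[vs,us],0).round(4))
t=cap('top','t29');P=cloud(t);h=cv2.cvtColor(t['img'],cv2.COLOR_RGB2HSV)
m=np.zeros(h.shape[:2],bool);m[140:185,180:220]=1
for us,vs in comps(t,m&(h[...,2]<45)&(P[...,2]>.15),5): print('knob top',len(us),us.mean(),vs.mean(),np.nanmean(P[vs,us],0).round(4),np.nanmin(P[vs,us],0).round(4),np.nanmax(P[vs,us],0).round(4))
plan((.57,.32,.25),16,0)
```

```text
leaned px 285.0 165.0 8276 slope 45.0 face z at x=0 74.2 x [-57.1  56.7] y [ 78.9 120.4] z [ 16.9 127.7] skew 0.5
leaned px 411.0 165.0 8735 slope 45.1 face z at x=0 74.1 x [-57.   56.8] y [-20.9  21.4] z [ 17.4 127.7] skew 0.3
leaned px 523.0 180.0 7011 slope 44.8 face z at x=0 74.0 x [-58.2  54.7] y [-120.7  -79.4] z [ 16.2 126.1] skew 12.7
leaned px 210.0 224.0 172 slope 45.0 face z at x=0 74.1 x [-55.  38.] y [-121.5  -77.8] z [ 18.2 112.7] skew 5.9
leaned px 226.0 242.0 209 slope 45.3 face z at x=0 74.5 x [-54.8  40.8] y [-20.7  22.1] z [ 19.7 117.3] skew -2.8
leaned px 243.0 261.0 225 slope 45.0 face z at x=0 74.2 x [-56.5  40.1] y [ 78.9 122.2] z [ 17.9 115.6] skew 3.7
cyl 238.0 170.0 [ 0.527 -0.206  0.18 ]
cyl 202.96666666666667 187.0 [ 0.616 -0.317  0.069]
knob scene 55 312.5090909090909 290.03636363636366 [0.601  0.3343 0.1857] [0.591  0.3248 0.1749] [0.6097 0.3416 0.1952]
knob top 45 193.7111111111111 160.0888888888889 [0.5951 0.3294 0.1845] [0.585  0.3187 0.1743] [0.6074 0.3422 0.1958]
tcp [0.607  0.0612 0.1988] t 56.3 F [ 0.1 -0.6  0.4] w 0.748 ff 0.0
 joints [-0.28  0.25  0.06  2.    0.05  0.58 -1.75]
 turn deg [  1.72 -18.05 -11.03] norm [ 0.0191 -0.2005 -0.1225] shift norm total [ 0.715 -5.179 -1.025]
```

All three plates are seated at 45° and the cylinder is in its rest. Now the lever: the knob is at about (0.597, 0.331, 0.181), and I'll approach it from its -x side with closed fingers.

>>> {"api": "move_arm", "payload": {
  "increments": [
    [-1, [0, 0, -0.4], [0, 0, 0]],
    [-1, [0, 0, -0.4], [0, -0.067, 0]],
    [-1, [0, 0, -0.4], [0, -0.067, 0]],
    [-1, [0, 0, 0], [0, -0.067, 0]],
    [-1, [0, 0, 0], [0, 0, -0.061]],
    [-1, [0, 0, 0], [0, 0, -0.061]],
    [-1, [0.1, -0.6, 0], [0, 0, 0]],
    [-1, [0.1, -0.6, 0], [0, 0, 0]],
    [-1, [0, -0.6, 0], [0, 0, 0]],
    [-1, [0, -0.6, 0], [0, 0, 0]],
    [-1, [0, -0.6, 0], [0, 0, 0]],
    [-1, [0, -0.6, 0], [0, 0, 0]],
    [-1, [0, -0.6, 0], [0, 0, 0]],
    [-1, [0, -0.6, 0], [0, 0, 0]],
    [-1, [0, 0, 0], [0, 0, 0]],
    [-1, [0, 0, 0], [0, 0, 0]]
  ],
  "force": 15
}}

```text
time: 57.9
tcp_pos: [0.5345, 0.2936, 0.2557]
tool_rot: [0.99, 0.139, -0.0, 0.0]
force: [0.4, -0.3, -0.1]
grip_width: 0.012
finger_force: 0.0
```

Run:
```python
from h import *
plan((.560,.3195,.25),16,0); plan((.560,.3195,.172),16,0)
c=cap('wrist','w30');P=cloud(c);h=cv2.cvtColor(c['img'],cv2.COLOR_RGB2HSV)
near=(np.hypot(P[...,0]-.6,P[...,1]-.333)<.06)
for us,vs in comps(c,near&(h[...,2]<50)&(P[...,2]>.16)&(P[...,2]<.21),20): print('knob',len(us),us.mean().round(),vs.mean().round(),np.nanmean(P[vs,us],0).round(4),np.nanmin(P[vs,us],0).round(4),np.nanmax(P[vs,us],0).round(4))
```

```text
tcp [0.5345 0.2936 0.2557] t 57.9 F [ 0.4 -0.3 -0.1] w 0.012 ff 0.0
 joints [-0.55  0.34 -0.07  1.68  0.03  1.12 -1.92]
 turn deg [ 0.03  0.05 -0.06] norm [ 0.0004  0.0005 -0.0006] shift norm total [ 0.633 -0.358  0.114]
tcp [0.5345 0.2936 0.2557] t 57.9 F [ 0.4 -0.3 -0.1] w 0.012 ff 0.0
 joints [-0.55  0.34 -0.07  1.68  0.03  1.12 -1.92]
 turn deg [ 0.03  0.05 -0.06] norm [ 0.0004  0.0005 -0.0006] shift norm total [ 0.633 -0.358  1.674]
knob 1367 256.0 109.0 [0.5987 0.3295 0.1854] [0.5857 0.317  0.1601] [0.6107 0.3422 0.1908]
```

>>> {"api": "move_arm", "payload": {
  "increments": [
    [-1, [0.3, -0.18, 0], [0, 0, 0]],
    [-1, [0.3, -0.18, 0], [0, 0, 0]],
    [-1, [0, 0, 0.5], [0, 0, 0]],
    [-1, [0, 0, 0.5], [0, 0, 0]],
    [-1, [0, 0, 0.45], [0, 0, 0]],
    [-1, [0, 0, 0.2], [0, 0, 0]],
    [-1, [0, 0, 0], [0, 0, 0]]
  ]
}}

```text
time: 58.65
tcp_pos: [0.5589, 0.3171, 0.1736]
tool_rot: [0.991, 0.137, -0.0, 0.001]
force: [1.3, -1.2, 0.8]
grip_width: 0.004
finger_force: 0.0
```

>>> {"api": "move_arm", "payload": {
  "increments": [
    [-1, [0.2, -0.03, 0], [0, 0, 0]],
    [-1, [0.2, 0, 0], [0, 0, 0]],
    [-1, [0.2, 0, 0], [0, 0, 0]],
    [-1, [0.2, 0, 0], [0, 0, 0]],
    [-1, [0.2, 0, 0], [0, 0, 0]],
    [-1, [0.2, 0, 0], [0, 0, 0]],
    [-1, [0.1, 0, 0], [0, 0, 0]],
    [-1, [0.1, 0, 0], [0, 0, 0]],
    [-1, [0, 0, 0], [0, 0, 0]]
  ]
}}

```text
time: 59.55
tcp_pos: [0.6267, 0.3397, 0.1752]
tool_rot: [0.99, 0.138, 0.001, -0.0]
force: [-0.6, -0.3, 0.4]
grip_width: 0.006
finger_force: 0.0
```

```bash
cat >> h.py <<'E'
def knob():
    for n in('scene','top'):
        d=cap(n);P=cloud(d);h=cv2.cvtColor(d['img'],cv2.COLOR_RGB2HSV)
        for us,vs in comps(d,(np.hypot(P[...,0]-.623,P[...,1]-.338)<.06)&(h[...,2]<50)&(h[...,1]<120)&(P[...,2]>.165)&(P[...,2]<.21),8):
            m=np.nanmean(P[vs,us],0); print(n,'knob',len(us),us.mean().round(),vs.mean().round(),m.round(4),'along mm',((m[:2]-[.6228,.3376])@[.961,.276]*1000).round(1))
E
python3 - <<'E'
from h import *
knob()
E
```

```text
scene knob 103 299.0 303.0 [0.6488 0.3483 0.185 ] along mm 27.9
```

>>> {"api": "move_arm", "payload": {
  "increments": [
    [-1, [0.08, 0, 0], [0, 0, 0]],
    [-1, [0.06, 0, 0], [0, 0, 0]],
    [-1, [0, 0, 0], [0, 0, 0]]
  ]
}}

```text
time: 59.95
tcp_pos: [0.6286, 0.3406, 0.1755]
tool_rot: [0.99, 0.138, -0.004, 0.001]
force: [-14.2, -5.3, 8.7]
grip_width: 0.007
finger_force: 8.2
```

The end stop is reached (15 N against the few N needed). I'll back off and verify.

>>> {"api": "move_arm", "payload": {
  "increments": [
    [-1, [-0.2, 0, 0], [0, 0, 0]],
    [-1, [-0.5, 0, 0], [0, 0, 0]],
    [-1, [-0.6, 0, -0.4], [0, 0, 0]],
    [-1, [-0.4, 0, -0.7], [0, 0, 0]],
    [-1, [-0.5, 0.5, -0.6], [0, 0, 0]],
    [-1, [-0.5, 0.8, 0], [0, 0, 0]],
    [-1, [0, 0.8, 0], [0, 0, 0]],
    [-1, [0, 0.8, 0], [0, 0, 0]],
    [-1, [0, 0, 0], [0, 0, 0]],
    [-1, [0, 0, 0], [0, 0, 0]]
  ]
}}

```text
time: 60.95
tcp_pos: [0.5429, 0.1642, 0.2607]
tool_rot: [0.991, 0.137, 0.002, -0.001]
force: [0.1, 0.4, 0.3]
grip_width: 0.009
finger_force: 0.0
```

Run:
```python
from h import *
knob()
d=cap('scene','sc31');leaned(d);leaned(cap('top','t31'))
P=cloud(d);h=cv2.cvtColor(d['img'],cv2.COLOR_RGB2HSV)
for us,vs in comps(d,(cv2.inRange(h,(100,120,40),(125,255,255))>0)&(P[...,0]<.64)&(P[...,1]<-.25)&(P[...,2]<.12),4): print('cyl',us.mean(),vs.mean(),np.nanmean(P[vs,us],0).round(3))
s=get_state();print(s['tcp_pos'],s['force'].round(1),s['time'])
b=d['img'][100:380,100:440]; cv2.imwrite('pics/final.png',cv2.resize(b[:,:,::-1],None,fx=2.1,fy=2.1))
```

```text
scene knob 66 298.0 304.0 [0.6533 0.3503 0.1835] along mm 32.8
top knob 45 190.0 145.0 [0.6473 0.3445 0.1833] along mm 25.5
leaned px 211.0 224.0 182 slope 45.1 face z at x=0 74.2 x [-60.5  39.9] y [-121.3  -76.4] z [ 13.8 115.4] skew 2.0
leaned px 226.0 242.0 214 slope 45.3 face z at x=0 74.3 x [-59.6  40.4] y [-20.   22.8] z [ 15.3 115.5] skew 0.3
leaned px 244.0 261.0 238 slope 45.1 face z at x=0 74.5 x [-58.6  41.6] y [ 80.1 122.8] z [ 14.5 116.5] skew 0.2
leaned px 336.0 146.0 532 slope 44.8 face z at x=0 74.8 x [-58.3  54.9] y [-120.5  -78.8] z [ 15.5 128.3] skew -0.1
leaned px 307.0 148.0 521 slope 44.8 face z at x=0 74.8 x [-58.4  55.1] y [-19.5  21.9] z [ 14.5 126.4] skew -0.9
leaned px 278.0 151.0 519 slope 45.1 face z at x=0 74.8 x [-58.8  55.3] y [ 80.3 121.8] z [ 17.4 128.9] skew -0.9
cyl 239.76 173.6 [ 0.471 -0.312  0.074]
cyl 202.96428571428572 186.92857142857142 [ 0.616 -0.318  0.068]
[0.54208903 0.16682405 0.26020031] [-0.2  0.3 -0.1] 61.15
```

View pics/final.png

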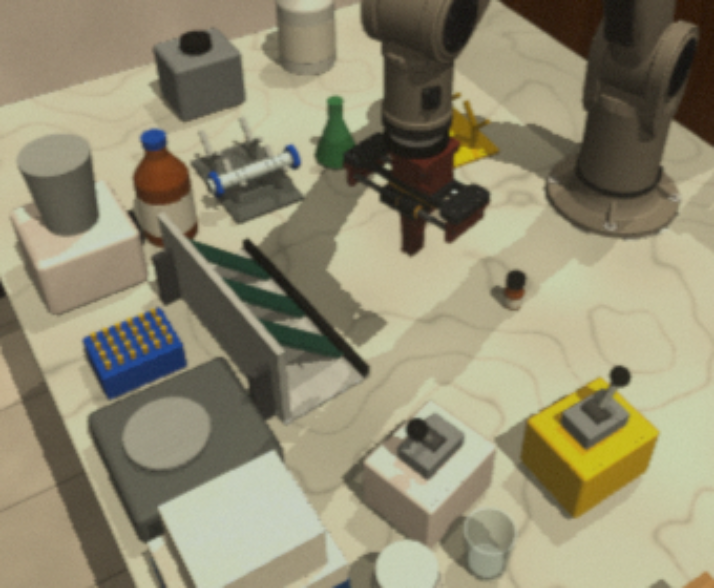

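The final view shows three plates leaning side by side at crop px (235,260), (270,297) and (305,337). The cylinder lies in the cradle at (255,170), and the white dryer's lever is over to the far side at (417,430). The bystanders are untouched.

```bash
python3 -c "from cell import hand_in; print(hand_in())"
```

```text
the job is handed in; nothing more can be done
None
```

I handed the job in at about 61 s with three plates leaning at 45° against the stop (one was knocked askew mid-run and reseated), the one cylinder present in the cradle's left V rest, and the dryer lever pushed to its end stop.

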